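# Recharge an archive bottle with desiccant and book it in

## Robot

A 7-joint arm with a two-finger parallel gripper is mounted at the origin on the work surface. World frame = base frame: x ahead of the robot, y to its left, z up, the work surface at z = 0. Lengths are in m, angles in rad, forces in N, time in s.
With the tool pointing down it reaches from about 0.425 to 0.875 m from the base axis. Payload 4.7 kg.
Tool frame: the origin (TCP) lies midway between the tips of the shut fingers; the grasp point (between the pads) lies 19 mm behind it; z points along the fingers, y is the direction in which the jaws open and shut (so a half turn about z gives the same grasp; the last joint's range is limited). The gripper opens to 87 mm and grips with 3 to 60 N. Pads are 19 mm wide; open, the fingers measure 117 mm over their backs; the gripper's body (75 mm by 190 mm) begins 51 mm behind the grasp point.
Start: joints at [1.139, 0.321, -0.07, 1.45, 0.023, 1.371, -0.057], TCP at [0.28, -0.587, 0.223] pointing down, gripper open.
Joint ranges: [-2.86, 2.86], [-0.3, 2.09], [-1.38, 1.24], [0.06, 2.45], [-1.56, 4.7], [0.09, 2.05], [-2.69, 2.69]. Speed limits (rad/s): [2.57, 2.57, 3.14, 3.14, 3.14, 3.14, 3.14].

## Interface

Orientations are given as a rotation vector (axis times angle).
In Python, from bench import get_state, eyes, job gives the robot as it stands. The module is installed in compiled form; this text tells all that it offers.
- The arm moves only by the shell command python3 -m jog 'ROWS' [FORCE]. ROWS is JSON, a list that holds one entry, the list of rows, each a list of 5 numbers: the opening, from 0 (shut) to 1 (fully open), then the shift along the tool's x, y, z in units of 40 mm (1.0 is 40 mm), then the turn about the tool's z in units of 5 degrees (1.0 is 5 degrees). In form: [[[jaw, dx, dy, dz, turn], ...]]. A call has 1 to 10 rows; each row shifts and turns the commanded pose from where the row before left it, along the tool's axes as they then stand; what a row does not reach is not made up. A row lasts 1/8 s, in which the tool goes at most 62.5 mm and 10.7 degrees, less where a joint would pass 70% of its speed; a pose out of reach is approached as far as the arm can. A call is refused whole if a number of a shift passes 1 or a number of a turn 1, either way. A call with a gripper value outside its range is refused whole. The fingers move at their own pace and stop on an object; FORCE is the grip in N (left out, the last holds). Time passes only in rows, so rows that do not move let the fingers close. It gives the time, the measured TCP pose, the force and the opening at its end, in the units of the state.
- get_state(): the state, without advancing time (a new reading comes with each control period).
- eyes.get_image(name): name is "side" or "top" or "wrist"; returns (picture, depth): 384x512x3 uint8, red, green, blue; 384x512 float32, m along the optical axis (not along the pixel's ray), 0 where there is no reading.
- eyes.camera_params(name): a dict with "camera_matrix" (3x3 intrinsics, pixels), "pose" (4x4, takes a point from camera to world coordinates); the wrist camera has in their place "mount" (4x4, takes a point from camera to tool coordinates, whose origin is the TCP and whose axes are the flange's). Camera axes: x right, y down, z forward; pixel columns grow to the right and rows downward; lengths in m; the calibration is good to about 2 mm. A picture is of the moment at which its call begins: read the wrist's pose just before it. camera_params takes no time and is no camera call.
- job.close_job(): hands the job in, once; it reports no verdict.
The state is a dict: "time": time; "joint_positions": joint angles; "qd": joint speeds; "joint_torque": joint torques, N m; "position": TCP position; "tool_rot": TCP orientation; "ft_force": force on the tool from outside, world axes, zero at the start; "torque": the same for the moment, N m; "grip_width": opening from 0.0 (shut) to 1.0 (fully open).
Only numpy, scipy, OpenCV 4.12 (cv2) and the standard library are available. Lean on these libraries where they do the work, as an engineer would, in place of code of your own. Each camera call takes 0.05 s, during which the arm holds its last target. There are 200 camera calls.

## Task

Open the wide-mouth bottle in the wooden tray: its child-resistant cap must be pressed down while it is turned anticlockwise; set the cap down on the bench, drop every desiccant canister from the steel dish into the bottle, then put the cap back and press and turn it clockwise until it is locked again. After that take the reader wand from its stand, touch its tip first to the steel button on the bottle's shoulder and then to the steel button on the tray's front board, and hang the wand back in its stand. Leave the other bottles, the hygrometer and the brush where they are.

Things in the scene. Friction and masses are not known exactly. Their poses are not given: they have to be found in the camera images.
- tray: Low fixed wooden tray, 124 x 296 mm, three bottle places in a row along its y at -94, 0 (always empty) and +94 mm; origin under the middle place. Floor 6 mm, walls 36 mm high; thick front board at x = -70 to -44 mm. The wide-mouth bottle is in one end place; in the other a fixed stock bottle, 84 mm square, 130 mm tall, with narrow neck, small 32 mm cap and no steel button.
- bottle: Square amber wide-mouth bottle, 84 x 84 mm, wedged in the tray so that it neither turns nor lifts; origin at the centre of its underside, axes as the tray's. Flat shoulder at 96 mm; round neck 46 mm across with three lug flanges reaching 56 mm across at 113 to 118 mm; rim at 124 mm, mouth 35 mm in bore; space inside 76 mm square, 85 mm high, floor domed 8 mm.
- bottle_lock1 (a point): Lock point on the bottle's neck, 27 mm from its axis along the bottle's +x. The cap is locked when its pointer tab (point cap_lug) stands at any one of the three lock points.
- bottle_lock2 (a point): Lock point, 120 degrees anticlockwise (from above) of bottle_lock1.
- bottle_lock3 (a point): Lock point, 240 degrees anticlockwise of bottle_lock1.
- cap: Child-resistant cap, loose, 85 g: inner part with three lugs and over it a blue ribbed shell, 64 mm diameter, 8 to 34 mm above the origin, to be gripped by its side. Origin at the centre of the open underside, z up, x through the first lug (inner part). Locked, the origin is 109.5 mm above the bottle's origin. While carried, light friction keeps the inner part at its angle to the shell.
- cap_press (a joint): How far the shell is pushed down on the inner part, 0 to 0.004 m; a spring resists with 6 N at the start, 10 N at the full 4 mm. Only then do its teeth (every 30 degrees, up to 15 degrees of lost motion) drive the inner part; else it spins idle, both ways. The inner part also sinks 1.5 mm on a sprung liner (5 N): so press 5.5 mm down in all, with 12 to 20 N, and keep pressing while turning.
- cap_lug (a point): Small white pointer tab under the shell's rim, at the first lug, 27 mm from the cap's axis. From a lock point (there is a stop just clockwise of it) the lugs come clear of the flanges 40 to 83 degrees anticlockwise, with a stop at the end: there the cap lifts off and goes on. To lock, press down and turn clockwise to the stop.
- bottle_tag: Steel memory button on the flat shoulder of the wide-mouth bottle, 17 mm diameter, 4 mm high, at x = -30, y = +30 mm in the bottle's frame; origin at its underside.
- bottle_tag_top (a point): Centre of the top face of the button on the bottle, 100 mm above the bottle's origin. The cap's shell passes 10 mm from this point and, closed, stands 43 mm higher.
- tray_tag: The same kind of steel button on top of the tray's front board, at x = -57, y = 0 mm in the tray's frame; origin at its underside.
- tray_tag_top (a point): Centre of the top face of the button on the tray, 40 mm above the bench.
- dish: Flat steel dish, fixed, 180 x 130 mm (x, y) with a 9 mm high rim; floor 3 mm thick; origin at the centre of its underside. It holds the canisters.
- canister1: Desiccant canister, white plastic cylinder with a perforated end, 20 mm diameter, 30 mm long, 15 g; origin at the centre of one end face, the body reaching 30 mm from it along its z (up while it stands as placed). Three to five canisters stand in the dish; None if this one is absent.
- canister2: Desiccant canister, white plastic cylinder with a perforated end, 20 mm diameter, 30 mm long, 15 g; origin at the centre of one end face, the body reaching 30 mm from it along its z (up while it stands as placed). Three to five canisters stand in the dish; None if this one is absent.
- canister3: Desiccant canister, white plastic cylinder with a perforated end, 20 mm diameter, 30 mm long, 15 g; origin at the centre of one end face, the body reaching 30 mm from it along its z (up while it stands as placed). Three to five canisters stand in the dish; None if this one is absent.
- canister4: Desiccant canister, white plastic cylinder with a perforated end, 20 mm diameter, 30 mm long, 15 g; origin at the centre of one end face, the body reaching 30 mm from it along its z (up while it stands as placed). Three to five canisters stand in the dish; None if this one is absent.
- canister5: Desiccant canister, white plastic cylinder with a perforated end, 20 mm diameter, 30 mm long, 15 g; origin at the centre of one end face, the body reaching 30 mm from it along its z (up while it stands as placed). Three to five canisters stand in the dish; None if this one is absent.
- stand: Desk stand of the reader wand, fixed: base 100 x 90 mm, 10 mm thick, a 12 mm post at x = +45 mm that carries a ring, axis upright, 30 mm bore, 44 mm outside, its top face 85 mm above the bench; origin on the ring's axis at bench height. No part is higher than 85 mm.
- wand: Reader wand, loose, 110 g, 130 mm long, hanging upright in the ring by its collar; origin at the tip, z up along its axis. Above the tip: sprung nose 8 mm diameter to 10 mm, shaft 12 mm to 50 mm, 23 mm diameter to 60 mm, collar 40 mm diameter at 60 to 64 mm, plain round grip 22 mm diameter from 64 to 130 mm. Hung, its tip is 25 mm above the bench.
- wand_tip (a point): Contact end of the wand's sprung nose, which gives up to 6 mm under 1 to 2.5 N.
- hygrometer: Round dial hygrometer on a small foot, 70 mm across, loose, leave alone.
- loose_bottle: Square amber stock bottle on the bench, 84 mm square, 130 mm tall, loose, leave alone.
- brush: Hand brush lying on the bench, loose, leave alone.
Mind the look-alikes: they are no part of the job. Leave any blue look-alike of the canister4 alone.

How it is judged:
By the outcome, as a careful person would: the job done as asked, in the order asked, and still so for the second after the job is handed in, with the robot touching nothing.
Of canister1, canister2, canister3, canister4, canister5 only 3 to 5 are there at a start; the rules pass over those that are not, and their reading is None.
At some moment in a run one of canister1, canister2, canister3, canister4, canister5 may be knocked a few centimetres aside while the robot is not near it.
It also fails if it takes over 210 s, if anything falls off the work surface, if the arm or the gripper's body presses on something with over 40 N, if the wrist force passes 120 N, or if a joint passes its speed limit or range.

## Working session

There is one attempt and no reset: what is moved stays moved. The work goes in short steps, Python scripts to look and compute and a shell command to move; the robot and the scene stay as the last step left them, time stands still between calls to the robot, and variables do not carry over. Pictures are saved under pics/ and viewed, about 12 in all and at most 16, crops included, and the job is handed in when it is done.

```bash
mkdir -p pics; cat > h.py <<'E'
import numpy as np,cv2
from bench import get_state,eyes,job
from scipy.spatial.transform import Rotation as R
def T():
    s=get_state();M=np.eye(4);M[:3,:3]=R.from_rotvec(s['tool_rot']).as_matrix();M[:3,3]=s['position'];return M
def shot(n,fn=None):
    t=T() if n=='wrist' else None
    im,d=eyes.get_image(n);p=eyes.camera_params(n);K=p['camera_matrix']
    P=t@p['mount'] if n=='wrist' else p['pose']
    if fn: cv2.imwrite('pics/'+fn,im[:,:,::-1])
    return im,d,np.array(K),np.array(P)
def onplane(u,v,z,K,P):
    r=P[:3,:3]@np.linalg.inv(K)@np.array([u,v,1.]);o=P[:3,3];return o+r*(z-o[2])/r[2]
def cloud(d,K,P):
    v,u=np.mgrid[:d.shape[0],:d.shape[1]]
    c=np.stack([(u-K[0,2])/K[0,0]*d,(v-K[1,2])/K[1,1]*d,d],-1)
    return c@P[:3,:3].T+P[:3,3]
def proj(X,K,P):
    c=P[:3,:3].T@(np.array(X)-P[:3,3]);q=K@c;return q[:2]/q[2]
E
python3 - <<'E'
from h import *
s=get_state();print(s['time'],s['position'],s['tool_rot'],s['grip_width'],s['ft_force'])
print(T()[:3,:3].round(3))
for n in('top','side'):
    im,d,K,P=shot(n,n+'0.png');print(n,K.tolist(),P.round(3).tolist())
    np.savez(n+'0.npz',im=im,d=d,K=K,P=P)
print(np.array(eyes.camera_params('wrist')['mount']).round(3).tolist(),eyes.camera_params('wrist')['camera_matrix'])
E
```

```text
0.0 [ 0.27998044 -0.58601042  0.22147487] [-3.06211443e+00 -6.94090081e-01  7.84952863e-04] 0.9989355621801986 [0.66590575 0.24361896 0.52572243]
[[ 0.902  0.431 -0.001]
 [ 0.431 -0.902  0.002]
 [-0.    -0.002 -1.   ]]
top [[410.80136031655593, 0.0, 252.09559713597838], [0.0, 410.80136031655593, 189.20830547843792], [0.0, 0.0, 1.0]] [[-0.067, -0.975, 0.212, 0.341], [-0.998, 0.066, -0.013, -0.002], [-0.001, -0.213, -0.977, 1.299], [0.0, 0.0, 0.0, 1.0]]
side [[414.4368486602164, 0.0, 258.5952499683009], [0.0, 414.4368486602164, 190.99332231607826], [0.0, 0.0, 1.0]] [[-0.872, -0.285, 0.398, 0.188], [-0.489, 0.519, -0.701, 0.692], [-0.007, -0.806, -0.592, 0.685], [0.0, 0.0, 0.0, 1.0]]
[[0.0, -0.957, -0.291, 0.079], [1.0, 0.0, 0.0, -0.0], [-0.0, -0.291, 0.957, -0.162], [0.0, 0.0, 0.0, 1.0]] [[339.50180071   0.         254.95034789]
 [  0.         339.50180071 190.40337891]
 [  0.           0.           1.        ]]
```

View pics/top0.png

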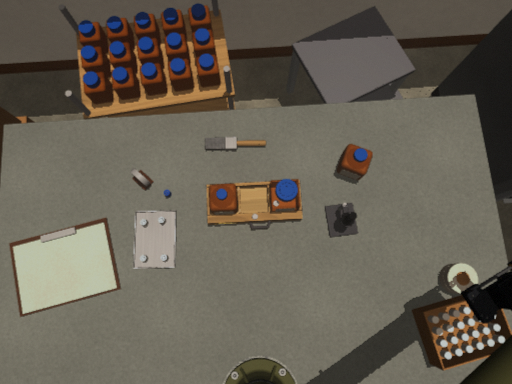

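View pics/side0.png

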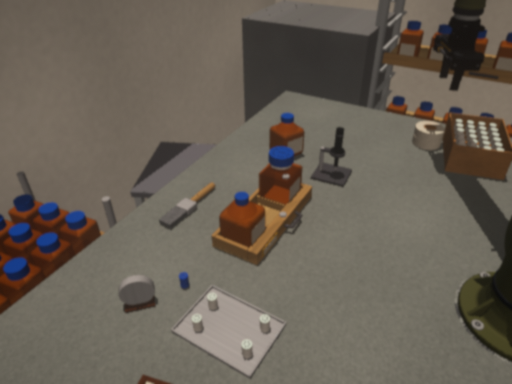

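The top view shows the dish with 4 canisters at (155,240), the blue look-alike at (167,193), the tray at (255,202) with the wide bottle on its right at (287,190), and the wand at (345,215). The side view agrees.

```bash
python3 - <<'E'
from h import *
z=np.load('top0.npz');im,d,K,P=[z[k] for k in('im','d','K','P')]
C=cloud(d,K,P)
hsv=cv2.cvtColor(im,cv2.COLOR_RGB2HSV)
def blobs(m,roi,zs,mn=4,name=''):
    x0,y0,x1,y1=roi;mm=np.zeros_like(m,np.uint8);mm[y0:y1,x0:x1]=m[y0:y1,x0:x1]
    n,l,st,ce=cv2.connectedComponentsWithStats(mm)
    for i in range(1,n):
        if st[i,4]>=mn:
            h=np.median(C[l==i][:,2]);print(name,ce[i].round(1),st[i,2:],'zmed',h.round(3),onplane(*ce[i],zs,K,P).round(4))
X=C[...,2]
blobs((hsv[...,0]>100)&(hsv[...,0]<130)&(hsv[...,1]>130),(150,140,400,230),.1495,name='blue')
blobs((X>.022)&(X<.05),(135,212,176,268),.033,name='can')
blobs((X>.12)&(X<.17),(325,195,362,235),.155,name='wand')
blobs((X>.12)&(X<.145),(200,170,310,230),.13,name='bottles')
m=((X>.025)&(X<.05)).astype(np.uint8);m[:, :200]=0;m[:,310:]=0;m[:165]=0;m[235:]=0
c=max(cv2.findContours(m,0,2)[0],key=cv2.contourArea);r=cv2.minAreaRect(c);print(r)
for p in cv2.boxPoints(r):print(p,onplane(*p,.036,K,P).round(4))
m=((X>.004)&(X<.02)).astype(np.uint8);m[:,:130]=0;m[:,182:]=0;m[:205]=0;m[275:]=0
c=max(cv2.findContours(m,0,2)[0],key=cv2.contourArea);r=cv2.minAreaRect(c);print(r)
for p in cv2.boxPoints(r):print(p,onplane(*p,.009,K,P).round(4))
crop=cv2.resize(im[150:275,120:390],None,fx=2.9,fy=2.9,interpolation=2);cv2.imwrite('pics/c1.png',crop[:,:,::-1])
E
```

```text
blue [360.1 154.4] [ 13  12 126] zmed 0.129 [ 0.6734 -0.3386  0.1495]
blue [286.1 189.6] [ 21  22 365] zmed 0.148 [ 0.5833 -0.1146  0.1495]
blue [221.3 193.7] [10 10 81] zmed 0.135 [0.5839 0.0712 0.1495]
blue [166.6 192.3] [ 6  6 29] zmed 0.028 [0.5984 0.227  0.1495]
can [161.5 219.5] [ 6  6 32] zmed 0.031 [0.5391 0.268  0.033 ]
can [143.5 222.1] [ 8  7 36] zmed 0.033 [0.5347 0.3239 0.033 ]
can [143.4 258.1] [ 8  7 38] zmed 0.03 [0.4244 0.3254 0.033 ]
can [163.9 257.5] [ 7  6 37] zmed 0.03 [0.4219 0.263  0.033 ]
wand [351.8 216.2] [10  9 68] zmed 0.152 [ 0.4934 -0.2913  0.155 ]
bottles [221.8 194.1] [ 11  12 101] zmed 0.134 [0.5865 0.0711 0.13  ]
bottles [284.  198.6] [20 10 36] zmed 0.136 [ 0.5611 -0.108   0.13  ]
((254.0491180419922, 202.203857421875), (39.46349334716797, 94.80573272705078), 86.88916015625)
[205.64531 185.07364] [0.6387 0.1262 0.036 ]
[300.31134 179.92874] [ 0.6353 -0.173   0.036 ]
[302.45294 219.33408] [ 0.5099 -0.1681  0.036 ]
[207.7869  224.47897] [0.5136 0.125  0.036 ]
((147.64999389648438, 259.5500183105469), (5.375871658325195, 6.957010269165039), 18.43494987487793)
[143.99998 262.     ] [0.414  0.3298 0.009 ]
[146.2     255.40002] [0.4337 0.3227 0.009 ]
[151.3     257.10004] [0.4274 0.307  0.009 ]
[149.09999 263.7    ] [0.4077 0.3141 0.009 ]
```

View pics/c1.png

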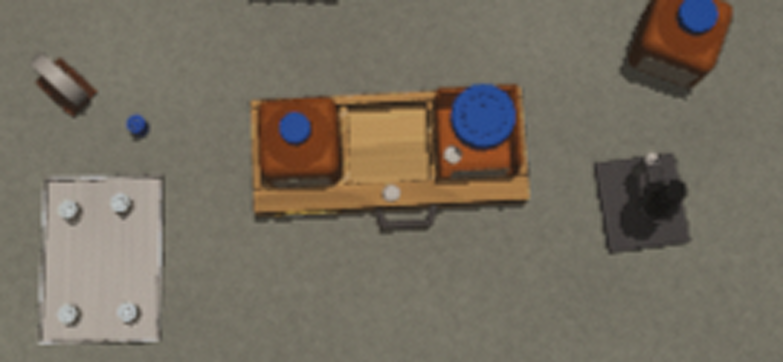

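The crop shows the button on the bottle shoulder at (452,155), the tray button at (391,192), the wand at (662,198) and 4 canisters in the dish. The measurements agree with the given sizes, so I move above the cap.

```bash
python3 -m jog '[[[1,1,-0.62,-0.075,0],[1,1,-0.62,-0.075,0],[1,1,-0.62,-0.075,0],[1,1,-0.62,-0.075,0],[1,1,-0.62,-0.075,0],[1,1,-0.62,-0.075,0],[1,1,-0.62,-0.075,0],[1,1,-0.62,-0.075,0],[1,1,-0.62,-0.075,0],[1,1,-0.62,-0.075,0]]]' 40; python3 -m jog '[[[1,1,-0.6,0,0],[1,0.9,-0.55,0,0],[1,0,0,0,0],[1,0,0,0,0]]]'
python3 - <<'E'
from h import *
s=get_state();print(s['time'],s['position'],s['joint_positions'])
im,d,K,P=shot('wrist','w1.png');t=T();print(np.degrees(np.arctan2(t[1,0],t[0,0])),t[2,2])
np.savez('w1.npz',im=im,d=d,K=K,P=P)
hsv=cv2.cvtColor(im,cv2.COLOR_RGB2HSV);C=cloud(d,K,P)
m=((C[...,2]>.143)&(C[...,2]<.156)&(hsv[...,0]>100)&(hsv[...,0]<130)).astype(np.uint8)
c=max(cv2.findContours(m,0,1)[0],key=cv2.contourArea);(u,v),r=cv2.minEnclosingCircle(c);e=cv2.fitEllipse(cv2.convexHull(c))
print((u,v),r,e,onplane(u,v,.1495,K,P),onplane(*e[0],.1495,K,P),np.median(C[m>0],axis=0))
E
```

```text
time: 1.35
position: [0.5346, -0.1889, 0.2523]
tool_rot: [-3.064, -0.694, 0.001]
ft_force: [-0.4, -0.5, -1.0]
grip_width: 0.998
time: 1.85
position: [0.5824, -0.1169, 0.252]
tool_rot: [3.064, 0.694, -0.002]
ft_force: [0.6, 0.1, -0.5]
grip_width: 0.997
1.85 [ 0.58244451 -0.11687023  0.25199197] [ 0.53509579  0.21903519 -0.4485966   1.53891607  0.09656488  1.40668554
 -1.04555802]
25.428485391056338 -0.999998906560477
(253.97999572753906, 185.0800018310547) 39.08932113647461 ((254.27308654785156, 185.25967407226562), (75.67528533935547, 77.65135192871094), 94.56204986572266) [ 0.5846459 -0.1145261  0.1495   ] [ 0.5846114 -0.1148054  0.1495   ] [ 0.58452163 -0.11489943  0.14925329]
```

View pics/w1.png

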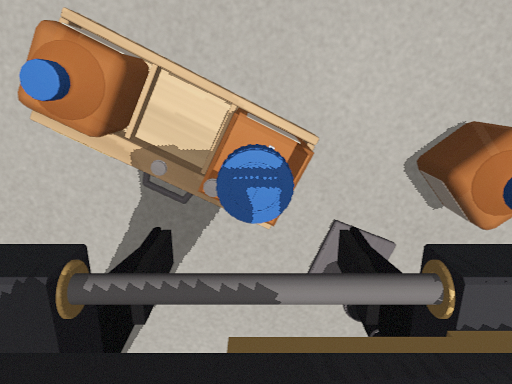

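```bash
python3 - <<'E'
from h import *
z=np.load('w1.npz');K,P=z['K'],z['P']
p=onplane(270,149,.1195,K,P);q=p-np.array([.5846,-.1148,0]);print(p,np.hypot(q[0],q[1]),np.degrees(np.arctan2(q[1],q[0])))
print('btn',onplane(212,187,.106,K,P),onplane(158,168,.04,K,P))
E
python3 -m jog '[[[1,0.07,-0.02,0.8,0],[1,0,0,0.8,0],[1,0,0,0.8,0],[1,0,0,0.6,0],[1,0,0,0.25,0],[1,0,0,0,0],[0.5,0,0,0,0],[0.5,0,0,0,0],[0.5,0,0,0,0],[0.5,0,0,0,0]]]' 45
python3 -m jog '[[[0.5,0,0,0,0],[0.5,0,0,0,0]]]'
```

```text
[ 0.61241824 -0.11671018  0.1195    ] 0.027883742871481435 -3.928123065734532
btn [ 0.55446445 -0.08485728  0.106     ] [ 0.52742756 -0.02155618  0.04      ]
time: 3.15
position: [0.5857, -0.1144, 0.1232]
tool_rot: [3.063, 0.694, 0.002]
ft_force: [0.5, -0.8, 2.1]
grip_width: 0.724
time: 3.4
position: [0.5857, -0.1144, 0.1231]
tool_rot: [3.063, 0.694, 0.002]
ft_force: [1.4, -1.5, 3.8]
grip_width: 0.72
```

```bash
python3 -m jog '[[[0.5,0,0,0.05,0],[0.5,0,0,0.05,0],[0.5,0,0,0.03,0],[0.5,0,0,0,0],[0.5,0,0,0,0]]]'; python3 -m jog '[[[0.5,0,0,0.02,0],[0.5,0,0,0,0],[0.5,0,0,0,0]]]'
```

```text
time: 4.03
position: [0.5858, -0.1144, 0.1186]
tool_rot: [3.063, 0.694, 0.002]
ft_force: [-0.4, -1.1, 8.7]
grip_width: 0.723
time: 4.4
position: [0.5858, -0.1144, 0.1179]
tool_rot: [3.063, 0.694, 0.002]
ft_force: [-0.7, -1.1, 9.0]
grip_width: 0.72
```

```bash
python3 -m jog '[[[0.5,0,0,0.03,0],[0.5,0,0,0.0,0],[0.5,0,0,0,0]]]'; python3 -m jog '[[[0.5,0,0,0.03,0],[0.5,0,0,0,0],[0.5,0,0,0,0]]]'
```

```text
time: 4.78
position: [0.5858, -0.1144, 0.1175]
tool_rot: [3.062, 0.694, 0.002]
ft_force: [-2.7, -0.5, 13.8]
grip_width: 0.723
time: 5.15
position: [0.5859, -0.1144, 0.1175]
tool_rot: [3.062, 0.694, 0.002]
ft_force: [-4.6, -0.1, 19.3]
grip_width: 0.72
```

```bash
python3 -m jog '[[[0.5,0,0,-0.01,-0.5],[0.5,0,0,0,-1],[0.5,0,0,0,-1],[0.5,0,0,0,-1],[0.5,0,0,0,-1],[0.5,0,0,0,-1],[0.5,0,0,0,-1],[0.5,0,0,0,-1],[0.5,0,0,0,-0.5]]]'; python3 -c "
from h import *
s=get_state();t=T();print(s['torque'],np.degrees(np.arctan2(t[1,0],t[0,0])),s['joint_positions'][6])"
```

```text
time: 6.28
position: [0.5863, -0.1135, 0.1175]
tool_rot: [2.639, 1.701, 0.003]
ft_force: [-3.4, 0.9, 16.6]
grip_width: 0.722
[ 0.09752432  0.74299993 -0.19601603] 65.62021559332597 -0.41695381118014646
```

```bash
python3 -m jog '[[[0.5,0,0,0,-1],[0.5,0,0,0,-1],[0.5,0,0,0,-1],[0.5,0,0,0,-1],[0.5,0,0,0,-1],[0.5,0,0,0,-1],[0.5,0,0,0,0]]]'; python3 -c "
from h import *
s=get_state();t=T();print(s['torque'],np.degrees(np.arctan2(t[1,0],t[0,0])),s['joint_positions'][6])"
```

```text
time: 7.15
position: [0.5854, -0.1136, 0.1174]
tool_rot: [2.11, 2.327, -0.0]
ft_force: [-5.7, 0.1, 18.6]
grip_width: 0.722
[0.10452331 1.18863077 0.08986951] 95.59705688159907 0.08161863506457355
```

```bash
python3 -m jog '[[[0.5,0,0,-0.1,0],[0.5,0,0,-0.1,0],[0.5,0,0,-0.1,0],[0.5,0,0,-0.1,0],[0.5,0,0,0,0]]]'; python3 -c "
from h import *
s=get_state();t=T();print(s['torque'],s['ft_force'])"
```

```text
time: 7.78
position: [0.5846, -0.114, 0.13]
tool_rot: [-2.111, -2.325, 0.001]
ft_force: [0.2, 0.1, -1.0]
grip_width: 0.722
[ 0.00233235 -0.1295312   0.04078955] [ 0.2023662   0.07958789 -0.98574072]
```

```bash
python3 -m jog '[[[0.5,0,0,-0.8,0],[0.5,0,0,-0.9,0],[0.5,0,0,-0.8,0],[0.5,0.98,-0.35,0,0],[0.5,0.98,-0.36,0,0],[0.5,0.98,-0.35,0,0],[0.5,0.98,-0.36,0,0],[0.5,0.98,-0.36,0,0],[0.5,0.98,-0.36,0,0],[0.5,0.98,-0.36,0,0]]]'; python3 -m jog '[[[0.5,0,0,0,0],[0.5,0,0,0,0]]]'; python3 -c "
from h import *
im,d,K,P=shot('wrist','w2.png');s=get_state();print(s['ft_force'])"
```

```text
time: 9.02
position: [0.458, 0.1504, 0.23]
tool_rot: [-2.111, -2.326, 0.001]
ft_force: [0.5, -0.3, -0.8]
grip_width: 0.724
time: 9.28
position: [0.4591, 0.1487, 0.2302]
tool_rot: [2.111, 2.326, -0.001]
ft_force: [0.5, 0.1, -1.7]
grip_width: 0.725
[ 0.12516699  0.36594483 -0.76255639]
```

View pics/w2.png

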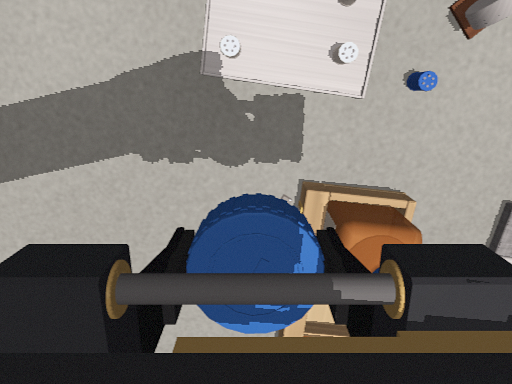

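The cap is held squarely in the jaws and its white tab shows at about (287,197). I shift slightly away from the tray corner, then set it down.

```bash
python3 -m jog '[[[0.5,0.5,-0.25,0.5,0],[0.5,0,0,1,0],[0.5,0,0,1,0],[0.5,0,0,1,0],[0.5,0,0,1,0],[0.5,0,0,0.5,0],[0.5,0,0,0.3,0],[0.5,0,0,0.1,0],[0.5,0,0,0,0]]]'
```

```text
time: 10.45
position: [0.4478, 0.1682, 0.0149]
tool_rot: [2.112, 2.325, 0.001]
ft_force: [0.5, 0.4, -0.5]
grip_width: 0.726
```

```bash
python3 -m jog '[[[0.5,0,0,0.08,0],[0.5,0,0,0,0],[0.5,0,0,0,0]]]';python3 -m jog '[[[0.5,0,0,0.04,0],[0.5,0,0,0.0,0],[0.5,0,0,0,0]]]';python3 -m jog '[[[0.5,0,0,0.04,0],[0.5,0,0,0.0,0],[0.5,0,0,0,0]]]'
```

```text
time: 10.82
position: [0.4474, 0.1683, 0.0116]
tool_rot: [2.111, 2.326, 0.0]
ft_force: [0.8, 0.2, -0.1]
grip_width: 0.72
time: 11.2
position: [0.4472, 0.1683, 0.0097]
tool_rot: [-2.111, -2.326, 0.0]
ft_force: [-1.0, 0.3, -1.6]
grip_width: 0.723
time: 11.58
position: [0.4472, 0.1683, 0.0081]
tool_rot: [-2.111, -2.326, 0.0]
ft_force: [0.3, 0.6, -1.5]
grip_width: 0.722
```

```bash
python3 -m jog '[[[0.5,0,0,0.04,0],[0.5,0,0,0.0,0],[0.5,0,0,0,0]]]';python3 -m jog '[[[0.5,0,0,0.03,0],[0.5,0,0,0.0,0],[0.5,0,0,0,0]]]'
```

```text
time: 11.95
position: [0.4474, 0.1684, 0.0071]
tool_rot: [2.111, 2.326, -0.001]
ft_force: [-1.5, -0.8, 6.0]
grip_width: 0.723
time: 12.32
position: [0.4474, 0.1684, 0.006]
tool_rot: [2.111, 2.326, -0.001]
ft_force: [-3.0, -1.2, 7.5]
grip_width: 0.721
```

```bash
python3 -m jog '[[[0.5,0,0,-0.04,0],[1,0,0,0,0],[1,0,0,0,0],[1,0,0,0,0],[1,0,0,-0.2,0],[1,0,0,-0.6,0],[1,0,0,-1,0],[1,0,0,-1,0],[1,0,0,-1,0],[1,0,0,-1,0]]]'; python3 -m jog '[[[0.6,0.77,0.28,0,0],[0.6,0.77,0.28,0,0],[0.6,0.77,0.28,0,0],[0.6,0.77,0.28,0,0],[0.6,0,0,0,0],[0.6,0,0,0,0]]]'
cat > cans.py <<'E'
from h import *
import sys
im,d,K,P=shot('wrist',sys.argv[1]);C=cloud(d,K,P);t=T()
hsv=cv2.cvtColor(im,cv2.COLOR_RGB2HSV)
m=((C[...,2]>.027)&(C[...,2]<.04)&(d>.2)&(hsv[...,1]<60)).astype(np.uint8)
print('t',get_state()['time'],'yaw',np.degrees(np.arctan2(t[1,0],t[0,0])).round(2),'tcp',t[:3,3].round(4))
n,l,st,ce=cv2.connectedComponentsWithStats(m)
for i in range(1,n):
    if st[i,4]>100:
        (u,v),r=cv2.minEnclosingCircle(np.argwhere(l==i)[:,::-1].astype(np.float32))
        p=onplane(u,v,.033,K,P);w=t[:3,:3].T@(p-t[:3,3])
        print((round(u),round(v)),'diam',2*r/K[0,0]*np.median(d[l==i]),np.median(C[l==i][:,2]).round(4),p.round(4),'units',(w/.04).round(3))
E
python3 cans.py w3.png
```

```text
time: 13.58
position: [0.447, 0.1685, 0.2007]
tool_rot: [2.11, 2.326, 0.0]
ft_force: [0.2, -0.9, 0.2]
grip_width: 0.998
time: 14.32
position: [0.4797, 0.2948, 0.1989]
tool_rot: [2.111, 2.326, -0.001]
ft_force: [-0.4, 0.1, -0.5]
grip_width: 0.608
t 14.375 yaw 95.49 tcp [0.4799 0.2942 0.1989]
(201, 132) diam 0.02009449144305531 0.0326 [0.4236 0.3282 0.033 ] units [ 0.985 -1.321  4.147]
(462, 151) diam 0.0781858349333547 0.0339 [0.677  0.3346 0.033 ] units [0.539 5.002 4.147]
(315, 145) diam 0.019985657462773504 0.0325 [0.5338 0.3265 0.033 ] units [0.68  1.417 4.147]
(196, 194) diam 0.01973853693805398 0.0327 [0.4216 0.2655 0.033 ] units [-0.569 -1.521  4.149]
(310, 200) diam 0.0199463946617655 0.0325 [0.5373 0.2709 0.033 ] units [-0.712  1.371  4.149]
```

View pics/w3.png

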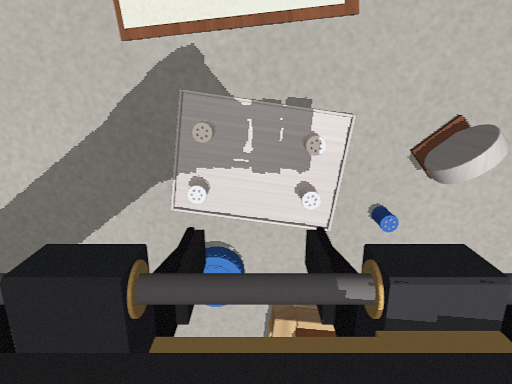

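Four canisters stand upright in the dish, at (201,132), (315,145), (196,194) and (310,200). The cap stands at (225,275). I start with the canister nearest the tray.

```bash
python3 -m jog '[[[0.5,-0.71,0.7,0.75,0],[0.5,0,0.67,0.8,0],[0.5,0,0,1,0],[0.5,0,0,1,0],[0.5,0,0,0.7,0],[0.5,0,0,0.3,0],[0.5,0,0,0,0],[0.05,0,0,0,0],[0.05,0,0,0,0],[0.05,0,0,0,0]]]' 12; python3 -m jog '[[[0.05,0,0,0,0],[0.05,0,0,-0.6,0],[0.05,0,0,-1,0],[0.05,0,0,-1,0],[0.05,0,0,-1,0],[0.05,0,0,-1,0]]]'
```

```text
time: 15.62
position: [0.5377, 0.2725, 0.0177]
tool_rot: [2.111, 2.326, 0.002]
ft_force: [0.1, -0.4, 0.2]
grip_width: 0.244
time: 16.38
position: [0.5369, 0.2723, 0.2022]
tool_rot: [2.111, 2.326, -0.0]
ft_force: [0.5, 0.5, -0.6]
grip_width: 0.225
```

```bash
python3 -m jog '[[[0.05,-0.97,0.03,0,0],[0.05,-0.97,0.03,0,0],[0.05,-0.97,0.03,0,0],[0.05,-0.97,0.03,0,0],[0.05,-0.97,0.03,0,0],[0.05,-0.97,0.03,0,0],[0.05,-0.97,0.03,0,0],[0.05,-0.97,0.03,0,0],[0.05,-0.97,0.03,0,0],[0.05,-0.97,0.03,0,0]]]'; python3 -m jog '[[[0.05,0,0,0,0],[0.05,0,0,0.5,0],[0.05,0,0,0.5,0],[0.05,0,0,0.4,0],[0.05,0,0,0,0]]]'; python3 -c "
from h import *
im,d,K,P=shot('wrist','w4.png');s=get_state();print(s['ft_force'],s['position'])
im,d,K,P=shot('side','s4.png');cv2.imwrite('pics/s4c.png',cv2.resize(im[130:260,200:340],None,fx=4,fy=4)[:,:,::-1])"
```

```text
time: 17.62
position: [0.5866, -0.1138, 0.2009]
tool_rot: [2.111, 2.326, -0.0]
ft_force: [-0.3, 1.1, -0.8]
grip_width: 0.221
time: 18.25
position: [0.5853, -0.1119, 0.1428]
tool_rot: [-2.108, -2.325, 0.003]
ft_force: [-1.1, -0.2, 0.3]
grip_width: 0.224
[ 0.10930851  0.8785423  -0.15706759] [ 0.58614074 -0.11216914  0.1440615 ]
```

View pics/w4.png

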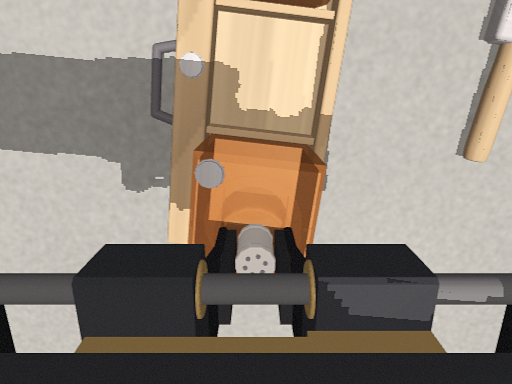

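```bash
python3 -m jog '[[[0.05,-0.06,-0.03,0,0],[0.05,0,0,0.1,0],[0.05,0,0,0.14,0],[0.05,0,0,0,0]]]'; python3 -m jog '[[[0.45,0,0,0,0],[0.45,0,0,0,0],[0.45,0,0,0,0],[0.45,0,0,0,0],[0.45,0,0,-1,0],[0.45,0,0,-1,0],[0.45,0,0,0,0]]]'; python3 -c "
from h import *
im,d,K,P=shot('wrist','w5.png');s=get_state();print(s['ft_force'],s['position'])"
```

```text
time: 18.85
position: [0.5852, -0.1152, 0.1347]
tool_rot: [-2.111, -2.325, 0.001]
ft_force: [-0.4, 0.7, -0.1]
grip_width: 0.222
time: 19.73
position: [0.5878, -0.1151, 0.219]
tool_rot: [2.107, 2.322, 0.005]
ft_force: [-0.4, -0.5, -1.0]
grip_width: 0.452
[-0.07617694 -0.87094431 -0.07141979] [ 0.58655509 -0.11519243  0.21682937]
```

View pics/w5.png

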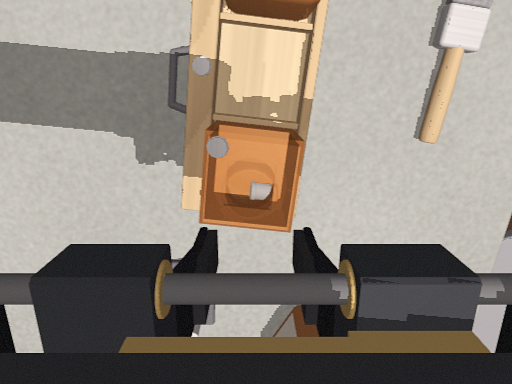

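The first canister lies inside the bottle, seen through the mouth at (260,190). Now I go back to the dish.

```bash
python3 -m jog '[[[0.5,1,-0.16,0,0],[0.5,1,-0.16,0,0],[0.5,1,-0.16,0,0],[0.5,1,-0.16,0,0],[0.5,1,-0.16,0,0],[0.5,1,-0.16,0,0],[0.5,1,-0.16,0,0],[0.5,1,-0.16,0,0],[0.5,1,-0.16,0.2,0],[0.5,1,-0.16,0.2,0]]]'; python3 -m jog '[[[0.5,0.44,-0.05,0,0],[0.5,0,0,0,0],[0.5,0,0,0,0]]]'; python3 cans.py w6.png
```

```text
time: 21.02
position: [0.4824, 0.2772, 0.1978]
tool_rot: [-2.112, -2.326, 0.003]
ft_force: [-0.3, -0.7, 1.0]
grip_width: 0.5
time: 21.4
position: [0.4799, 0.2926, 0.1986]
tool_rot: [2.113, 2.325, -0.002]
ft_force: [-0.3, 0.5, -1.1]
grip_width: 0.501
t 21.45 yaw 95.43 tcp [0.4802 0.2924 0.1988]
(201, 130) diam 0.02006297856295838 0.0327 [0.4237 0.3281 0.033 ] units [ 1.029 -1.318  4.143]
(463, 149) diam 0.0778981916368055 0.0339 [0.6773 0.3341 0.033 ] units [0.578 5.006 4.14 ]
(315, 143) diam 0.020131220348149143 0.0326 [0.5338 0.3265 0.033 ] units [0.727 1.417 4.142]
(196, 192) diam 0.019682096764075792 0.0327 [0.4216 0.2656 0.033 ] units [-0.523 -1.519  4.146]
```

```bash
python3 -m jog '[[[0.5,0.72,0.7,0.75,0],[0.5,0,0.72,0.8,0],[0.5,0,0,1,0],[0.5,0,0,1,0],[0.5,0,0,0.7,0],[0.5,0,0,0.3,0],[0.5,0,0,0,0],[0.05,0,0,0,0],[0.05,0,0,0,0],[0.05,0,0,0,0]]]'; python3 -m jog '[[[0.05,0,0,0,0],[0.05,0,0,-0.6,0],[0.05,0,0,-1,0],[0.05,0,0,-1,0],[0.05,0,0,-1,0],[0.05,0,0,-1,0],[0.05,0,0,0,0]]]'
```

```text
time: 22.7
position: [0.5339, 0.3284, 0.0181]
tool_rot: [2.111, 2.326, 0.002]
ft_force: [-0.8, -0.2, 0.9]
grip_width: 0.245
time: 23.58
position: [0.5346, 0.3303, 0.2067]
tool_rot: [2.109, 2.325, 0.012]
ft_force: [-0.8, 0.1, 0.0]
grip_width: 0.223
```

```bash
python3 -m jog '[[[0.05,-1,0.02,0,0],[0.05,-1,0.02,0,0],[0.05,-1,0.02,0,0],[0.05,-1,0.02,0,0],[0.05,-1,0.02,0,0],[0.05,-1,0.02,0,0],[0.05,-1,0.02,0,0],[0.05,-1,0.02,0,0],[0.05,-1,0.02,0,0],[0.05,-1,0.02,0,0]]]'; python3 -m jog '[[[0.05,-0.7,0,0,0],[0.05,-0.47,0,0,0],[0.05,0,0,0.5,0],[0.05,0,0,0.5,0],[0.05,0,0,0.4,0],[0.05,0,0,0,0],[0.05,0,0,0,0]]]'
```

```text
time: 24.82
position: [0.5795, -0.0702, 0.2014]
tool_rot: [-2.111, -2.327, 0.001]
ft_force: [0.3, 0.0, -1.1]
grip_width: 0.225
time: 25.7
position: [0.5848, -0.1152, 0.1456]
tool_rot: [2.11, 2.327, 0.001]
ft_force: [0.6, -0.3, 0.7]
grip_width: 0.225
```

```bash
python3 -m jog '[[[0.05,0,0,0.15,0],[0.05,0,0,0.13,0],[0.05,0,0,0,0],[0.45,0,0,0,0],[0.45,0,0,0,0],[0.45,0,0,0,0],[0.45,0,0,0,0],[0.45,0,0,-1,0],[0.45,0,0,-1,0],[0.45,0,0,0,0]]]'; python3 -m jog '[[[0.5,1,-0.16,0,0],[0.5,1,-0.16,0,0],[0.5,1,-0.16,0,0],[0.5,1,-0.16,0,0],[0.5,1,-0.16,0,0],[0.5,1,-0.16,0,0],[0.5,1,-0.16,0,0],[0.5,1,-0.16,0,0],[0.5,1,-0.16,0.2,0],[0.5,1,-0.16,0.2,0]]]'; python3 -m jog '[[[0.5,0.44,-0.05,0,0],[0.5,0,0,0,0],[0.5,0,0,0,0]]]'; python3 cans.py w7.png
```

```text
time: 26.95
position: [0.5867, -0.1156, 0.2178]
tool_rot: [2.108, 2.322, 0.005]
ft_force: [0.7, 0.5, 0.5]
grip_width: 0.452
time: 28.2
position: [0.4815, 0.2769, 0.1971]
tool_rot: [2.112, 2.326, -0.001]
ft_force: [1.2, -0.1, -0.3]
grip_width: 0.498
time: 28.58
position: [0.4789, 0.2922, 0.1976]
tool_rot: [2.112, 2.325, -0.002]
ft_force: [-1.1, 0.3, -0.1]
grip_width: 0.502
t 28.625 yaw 95.42 tcp [0.4791 0.292  0.1977]
(202, 130) diam 0.020058855171112458 0.0327 [0.4236 0.3283 0.033 ] units [ 1.041 -1.295  4.117]
(465, 149) diam 0.07901074607302634 0.0341 [0.6781 0.3338 0.033 ] units [0.575 5.052 4.117]
(226, 168) diam 0.019957401292551063 0.0325 [0.4483 0.2936 0.033 ] units [ 0.118 -0.763  4.118]
```

A canister was knocked aside: the one at (.422,.266) now stands at (.448,.294). I take that one next at its new position.

```bash
python3 -m jog '[[[0.5,0.1,-0.4,0.75,0],[0.5,0,-0.36,0.8,0],[0.5,0,0,1,0],[0.5,0,0,1,0],[0.5,0,0,0.7,0],[0.5,0,0,0.27,0],[0.5,0,0,0,0],[0.05,0,0,0,0],[0.05,0,0,0,0],[0.05,0,0,0,0]]]'; python3 -m jog '[[[0.05,0,0,0,0],[0.05,0,0,-0.6,0],[0.05,0,0,-1,0],[0.05,0,0,-1,0],[0.05,0,0,-1,0],[0.05,0,0,-1,0],[0.05,0,0,0,0],[0.05,0,0,0,0]]]'
```

```text
time: 29.88
position: [0.4483, 0.2948, 0.018]
tool_rot: [2.111, 2.326, 0.002]
ft_force: [0.4, -0.2, 0.2]
grip_width: 0.244
time: 30.88
position: [0.4475, 0.2941, 0.2006]
tool_rot: [2.111, 2.326, -0.002]
ft_force: [-0.1, -0.8, -1.2]
grip_width: 0.223
```

```bash
python3 -m jog '[[[0.05,-1,0.24,0,0],[0.05,-1,0.24,0,0],[0.05,-1,0.24,0,0],[0.05,-1,0.24,0,0],[0.05,-1,0.24,0,0],[0.05,-1,0.24,0,0],[0.05,-1,0.24,0,0],[0.05,-1,0.24,0,0],[0.05,-1,0.24,0,0],[0.05,-1,0.24,0,0]]]'; python3 -m jog '[[[0.05,-0.5,0.04,0,0],[0.05,0,0,0.5,0],[0.05,0,0,0.5,0],[0.05,0,0,0.35,0],[0.05,0,0,0,0],[0.05,0,0,0,0]]]'
```

```text
time: 32.12
position: [0.5813, -0.0954, 0.1993]
tool_rot: [-2.109, -2.325, 0.003]
ft_force: [-0.1, 1.0, 0.7]
grip_width: 0.223
time: 32.88
position: [0.5859, -0.1134, 0.1478]
tool_rot: [2.11, 2.327, 0.001]
ft_force: [0.6, 0.2, 0.7]
grip_width: 0.223
```

```bash
python3 -m jog '[[[0.05,-0.04,-0.02,0.17,0],[0.05,0,0,0.16,0],[0.05,0,0,0,0],[0.45,0,0,0,0],[0.45,0,0,0,0],[0.45,0,0,0,0],[0.45,0,0,0,0],[0.45,0,0,-1,0],[0.45,0,0,-1,0],[0.45,0,0,0,0]]]'; python3 -m jog '[[[0.5,1,-0.16,0,0],[0.5,1,-0.16,0,0],[0.5,1,-0.16,0,0],[0.5,1,-0.16,0,0],[0.5,1,-0.16,0,0],[0.5,1,-0.16,0,0],[0.5,1,-0.16,0,0],[0.5,1,-0.16,0,0],[0.5,1,-0.16,0.2,0],[0.5,1,-0.16,0.2,0]]]'; python3 -m jog '[[[0.5,0.44,-0.05,0,0],[0.5,0,0,0,0],[0.5,0,0,0,0]]]'; python3 cans.py w8.png
```

```text
time: 34.12
position: [0.5871, -0.1155, 0.2178]
tool_rot: [2.107, 2.322, 0.005]
ft_force: [-0.2, -0.0, 0.4]
grip_width: 0.45
time: 35.38
position: [0.4819, 0.277, 0.1971]
tool_rot: [2.112, 2.326, -0.001]
ft_force: [0.2, -0.0, 0.6]
grip_width: 0.499
time: 35.75
position: [0.4793, 0.2922, 0.1976]
tool_rot: [2.112, 2.325, -0.002]
ft_force: [0.2, 0.1, -0.3]
grip_width: 0.499
t 35.8 yaw 95.42 tcp [0.4795 0.292  0.1977]
(202, 130) diam 0.019972776578825624 0.0327 [0.4236 0.3283 0.033 ] units [ 1.04  -1.306  4.117]
(465, 149) diam 0.07913861335386356 0.0339 [0.6777 0.3344 0.033 ] units [0.591 5.034 4.116]
```

```bash
python3 -m jog '[[[0.5,0.55,-0.65,0.75,0],[0.5,0.47,-0.65,0.8,0],[0.5,0,0,1,0],[0.5,0,0,1,0],[0.5,0,0,0.7,0],[0.5,0,0,0.27,0],[0.5,0,0,0,0],[0.05,0,0,0,0],[0.05,0,0,0,0],[0.05,0,0,0,0]]]'; python3 -m jog '[[[0.05,0,0,0,0],[0.05,0,0,-0.6,0],[0.05,0,0,-1,0],[0.05,0,0,-1,0],[0.05,0,0,-1,0],[0.05,0,0,-1,0],[0.05,0,0,0,0],[0.05,0,0,0,0]]]'
```

```text
time: 37.05
position: [0.4236, 0.3293, 0.018]
tool_rot: [2.111, 2.326, 0.002]
ft_force: [0.2, 0.4, 0.7]
grip_width: 0.247
time: 38.05
position: [0.4229, 0.3287, 0.2006]
tool_rot: [2.111, 2.326, -0.002]
ft_force: [-0.0, 0.4, -0.4]
grip_width: 0.223
```

```bash
python3 -m jog '[[[0.05,-1,0.28,0,0],[0.05,-1,0.28,0,0],[0.05,-1,0.28,0,0],[0.05,-1,0.28,0,0],[0.05,-1,0.28,0,0],[0.05,-1,0.28,0,0],[0.05,-1,0.28,0,0],[0.05,-1,0.28,0,0],[0.05,-1,0.28,0,0],[0.05,-1,0.28,0,0]]]'; python3 -m jog '[[[0.05,-0.75,0.09,0,0],[0.05,-0.7,0.08,0,0],[0.05,0,0,0.5,0],[0.05,0,0,0.5,0],[0.05,0,0,0.35,0],[0.05,0,0,0,0],[0.05,0,0,0,0]]]'
```

```text
time: 39.3
position: [0.5726, -0.0594, 0.1993]
tool_rot: [-2.109, -2.325, 0.003]
ft_force: [0.9, 1.1, -0.2]
grip_width: 0.225
time: 40.17
position: [0.586, -0.1146, 0.1478]
tool_rot: [2.11, 2.327, 0.001]
ft_force: [-0.1, -0.4, 0.3]
grip_width: 0.224
```

```bash
python3 -m jog '[[[0.05,0,-0.02,0.17,0],[0.05,0,0,0.16,0],[0.05,0,0,0,0],[0.45,0,0,0,0],[0.45,0,0,0,0],[0.45,0,0,0,0],[0.45,0,0,0,0],[0.45,0,0,-1,0],[0.45,0,0,-1,0],[0.45,0,0,0,0]]]'; python3 -m jog '[[[0.5,0.3,0,-0.4,0],[0.6,0,0,0,0],[0.6,0,0,0,0]]]'; python3 - <<'E'
from h import *
im,d,K,P=shot('wrist');C=cloud(d,K,P)
cv2.imwrite('pics/w9.png',cv2.resize(im[100:290,150:350],None,fx=3,fy=3,interpolation=2)[:,:,::-1])
Z=C[...,2]; m=(Z>.126)&(Z<.134)&(np.hypot(C[...,0]-.585,C[...,1]+.115)<.035)
p=C[m];A=np.c_[p[:,:2],np.ones(len(p))];print(len(p));
if len(p)>50:
    c,_=cv2.minEnclosingCircle(p[:,:2].astype(np.float32)*1000);print(c,_)
E
```

```text
time: 41.42
position: [0.587, -0.1151, 0.2178]
tool_rot: [2.107, 2.322, 0.005]
ft_force: [0.4, -0.2, -0.1]
grip_width: 0.453
time: 41.8
position: [0.5834, -0.1031, 0.2295]
tool_rot: [-2.11, -2.326, 0.001]
ft_force: [-0.1, -0.0, 0.3]
grip_width: 0.581
719
(582.2659301757812, -115.63906860351562) 22.210655212402344
```

View pics/w9.png

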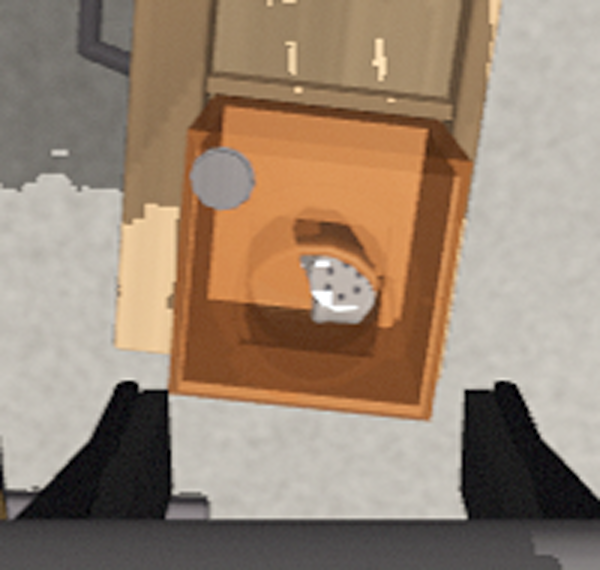

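Canister visible through the mouth at about (345,285) in the crop. I'll check its height, then fetch the cap.

```bash
python3 - <<'E'
from h import *
im,d,K,P=shot('wrist');C=cloud(d,K,P)
hsv=cv2.cvtColor(im,cv2.COLOR_RGB2HSV)
m=(hsv[...,1]<40)&(hsv[...,2]>120)&(np.hypot(C[...,0]-.583,C[...,1]+.115)<.03);print(m.sum(),np.percentile(C[m][:,2],[5,50,95]))
E
python3 -m jog '[[[1,1,-0.52,0,0],[1,1,-0.52,0,0],[1,1,-0.52,0,0],[1,1,-0.52,0,0],[1,1,-0.52,0,0],[1,1,-0.52,0,0],[1,1,-0.43,0,0],[1,0,0,0,0],[1,0,0,0,0]]]'
python3 - <<'E'
from h import *
im,d,K,P=shot('wrist','w10.png');C=cloud(d,K,P);t=T();hsv=cv2.cvtColor(im,cv2.COLOR_RGB2HSV)
m=((abs(C[...,2]-.034)<.006)&(np.hypot(C[...,0]-.447,C[...,1]-.168)<.05)&(hsv[...,0]>100)&(hsv[...,0]<130)).astype(np.uint8)
print(m.sum(),t[:3,3],np.degrees(np.arctan2(t[1,0],t[0,0])))
(u,v),r=cv2.minEnclosingCircle(np.argwhere(m)[:,::-1].astype(np.float32));p=onplane(u,v,.034,K,P);print(u,v,r/K[0,0]*np.median(d[m>0]),p,(t[:3,:3].T@(p-t[:3,3])/.04).round(3),(m>0).sum())
E
```

```text
312 [0.10076961 0.10847047 0.23054323]
time: 43.02
position: [0.4156, 0.1607, 0.23]
tool_rot: [2.112, 2.325, -0.001]
ft_force: [0.1, -0.8, 0.2]
grip_width: 1.0
2678 [0.41570503 0.1603763  0.22996877] 95.44823877903767
284.4962463378906 161.5936279296875 0.032061263541560164 [0.44551581 0.16710817 0.034     ] [0.098 0.759 4.899] 2678
```

```bash
python3 -m jog '[[[1,0.115,0.79,0.7,0],[1,0,0,1,0],[1,0,0,1,0],[1,0,0,1,0],[1,0,0,1,0],[1,0,0,0.5,0],[1,0,0,0.25,0],[1,0,0,0,0],[1,0,0,0,0]]]' 45; python3 -m jog '[[[0.5,0,0,0.1,0],[0.5,0,0,0,0],[0.5,0,0,0,0],[0.5,0,0,0,0],[0.5,0,0,0,0],[0.5,0,0,0,0]]]'
```

```text
time: 44.2
position: [0.4472, 0.1692, 0.0129]
tool_rot: [2.112, 2.325, 0.002]
ft_force: [0.4, -0.1, 0.5]
grip_width: 0.999
time: 44.95
position: [0.4465, 0.1692, 0.0083]
tool_rot: [2.111, 2.326, 0.0]
ft_force: [-0.4, -1.1, 1.3]
grip_width: 0.72
```

```bash
python3 -m jog '[[[0.5,0,0,-0.4,0],[0.5,0,0,-1,0],[0.5,0,0,-1,0],[0.5,0,0,-1,0],[0.5,0,0,-1,0],[0.5,0,0,-1,0],[0.5,0,0,0,0]]]'; python3 -m jog '[[[0.5,-0.92,0.35,0,0],[0.5,-0.92,0.35,0,0],[0.5,-0.92,0.35,0,0],[0.5,-0.92,0.35,0,0],[0.5,-0.92,0.35,0,0],[0.5,-0.92,0.34,0,0],[0.5,-0.92,0.34,0,0],[0.5,-0.92,0.34,0,0],[0.5,0,0,0,0],[0.5,0,0,0,0]]]'; python3 -c "
from h import *
im,d,K,P=shot('wrist');s=get_state();t=T();print(s['ft_force'],s['position'],np.degrees(np.arctan2(t[1,0],t[0,0])))
cv2.imwrite('pics/w11.png',cv2.resize(im[120:300,150:360],None,fx=3,fy=3,interpolation=2)[:,:,::-1])"
```

```text
time: 45.82
position: [0.448, 0.1704, 0.2271]
tool_rot: [2.107, 2.322, 0.005]
ft_force: [0.1, 0.0, -0.9]
grip_width: 0.72
time: 47.08
position: [0.5844, -0.1118, 0.2233]
tool_rot: [-2.108, -2.326, -0.0]
ft_force: [-0.6, -0.1, -0.6]
grip_width: 0.722
[ 0.08799696  1.01923006 -0.90742544] [ 0.58448578 -0.11127275  0.22365365] 95.67166486994294
```

View pics/w11.png

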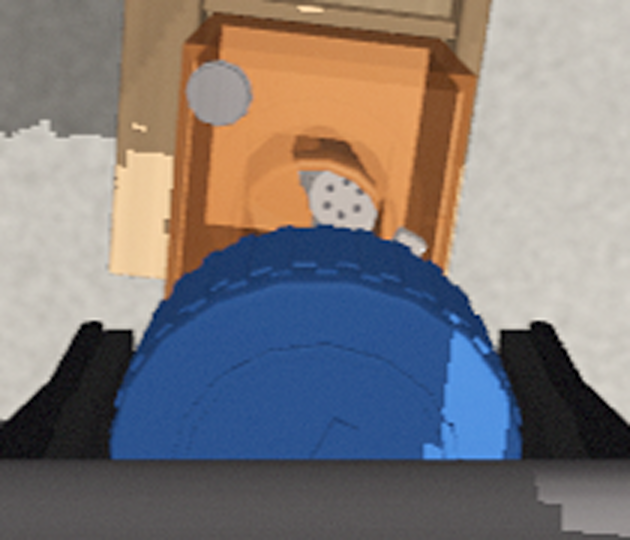

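The tab shows at (410,240), about 60° anticlockwise of the lock point, which is mid-way in the open zone. Now I lower the cap.

```bash
python3 -m jog '[[[0.5,-0.06,0.01,0.6,0],[0.5,0,0,0.7,0],[0.5,0,0,0.6,0],[0.5,0,0,0.3,0],[0.5,0,0,0,0],[0.5,0,0,0,0]]]'; python3 -m jog '[[[0.5,0,0,0.1,0],[0.5,0,0,0.1,0],[0.5,0,0,0.05,0],[0.5,0,0,0,0]]]'
```

```text
time: 47.88
position: [0.5863, -0.1151, 0.1373]
tool_rot: [2.11, 2.326, 0.001]
ft_force: [0.4, -0.1, -0.1]
grip_width: 0.721
time: 48.38
position: [0.5857, -0.1155, 0.1261]
tool_rot: [-2.111, -2.326, 0.0]
ft_force: [-0.7, 0.2, -0.7]
grip_width: 0.72
```

```bash
python3 -m jog '[[[0.5,0.03,0,0.05,0],[0.5,0,0,0.03,0],[0.5,0,0,0,0],[0.5,0,0,0,0]]]'; python3 -m jog '[[[0.5,0,0,0.05,0],[0.5,0,0,0.05,0],[0.5,0,0,0,0],[0.5,0,0,0,0]]]'
```

```text
time: 48.88
position: [0.5859, -0.115, 0.1238]
tool_rot: [2.111, 2.325, -0.001]
ft_force: [-2.2, -2.4, 5.6]
grip_width: 0.721
time: 49.38
position: [0.5863, -0.1153, 0.1222]
tool_rot: [2.11, 2.323, -0.003]
ft_force: [-6.2, -2.0, 18.8]
grip_width: 0.724
```

```bash
python3 -m jog '[[[0.5,0,0,-0.1,0],[0.5,0,0,-0.1,0],[0.5,0,0,0,0],[0.5,0,0,0,0]]]'; python3 -c "
from h import *
s=get_state();t=T();print(s['torque'],s['ft_force'],s['position'],np.degrees(np.arctan2(t[1,0],t[0,0])))
im,d,K,P=shot('side');cv2.imwrite('pics/s11.png',cv2.resize(im[100:230,220:360],None,fx=4.2,fy=4.2,interpolation=2)[:,:,::-1])"
```

```text
time: 49.88
position: [0.5851, -0.1137, 0.1262]
tool_rot: [-2.11, -2.326, 0.0]
ft_force: [0.4, -0.5, -0.1]
grip_width: 0.719
[-0.02418064 -0.11574803 -0.03455449] [ 0.35398672 -0.45728608 -0.05351268] [ 0.58508466 -0.11367606  0.12621902] 95.57494673993331
```

View pics/s11.png

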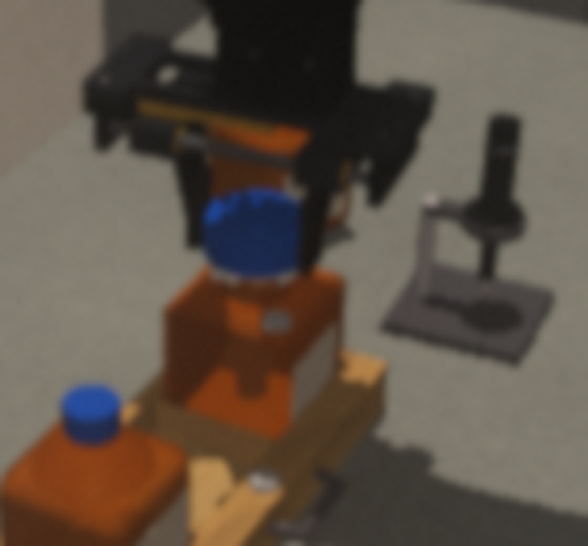

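```bash
python3 -m jog '[[[0.5,0,0,0.05,0],[0.5,0,0,0.03,0],[0.5,0,0,0,0],[0.5,0,0,0,0]]]'; python3 -c "
from h import *
s=get_state();print(s['torque'])"; python3 -m jog '[[[0.5,0,0,0.04,0],[0.5,0,0,0,0],[0.5,0,0,0,0]]]'; python3 -c "
from h import *
s=get_state();print(s['torque'])"; 
```

```text
time: 50.42
position: [0.5856, -0.1139, 0.124]
tool_rot: [2.111, 2.326, 0.0]
ft_force: [-0.9, 0.5, 3.2]
grip_width: 0.722
[ 0.19924399  0.13185544 -0.02693459]
time: 50.8
position: [0.5859, -0.114, 0.1229]
tool_rot: [2.111, 2.326, 0.0]
ft_force: [-1.7, 1.3, 7.1]
grip_width: 0.723
[0.26189904 0.42030924 0.017019  ]
```

```bash
python3 -m jog '[[[0.5,0,0,0.04,0],[0.5,0,0,0,0],[0.5,0,0,0,0]]]'; python3 -m jog '[[[0.5,0,0,0.04,0],[0.5,0,0,0,0],[0.5,0,0,0,0]]]';python3 -c "
from h import *
s=get_state();print(s['torque'])"
```

```text
time: 51.18
position: [0.586, -0.1141, 0.1224]
tool_rot: [2.11, 2.325, -0.0]
ft_force: [-4.0, 1.6, 13.4]
grip_width: 0.723
time: 51.55
position: [0.5861, -0.1142, 0.1219]
tool_rot: [2.11, 2.325, -0.001]
ft_force: [-6.7, 1.9, 19.7]
grip_width: 0.72
[0.21164379 1.57645732 0.0144208 ]
```

```bash
python3 -m jog '[[[0.5,0,0,-0.02,0.5],[0.5,0,0,0,0.5],[0.5,0,0,0,0.5],[0.5,0,0,0,0]]]';python3 -c "
from h import *
s=get_state();t=T();print(s['torque'],np.degrees(np.arctan2(t[1,0],t[0,0])))"; python3 -m jog '[[[0.5,0,0,0,0.5],[0.5,0,0,0,0.5],[0.5,0,0,0,0.5],[0.5,0,0,0,0]]]';python3 -c "
from h import *
s=get_state();t=T();print(s['torque'],np.degrees(np.arctan2(t[1,0],t[0,0])))"
```

```text
time: 52.05
position: [0.5868, -0.1144, 0.1225]
tool_rot: [2.258, 2.18, 0.001]
ft_force: [-4.4, 0.3, 16.1]
grip_width: 0.723
[ 0.14581546  1.01677209 -0.12571736] 87.99884350602672
time: 52.55
position: [0.5872, -0.1145, 0.1225]
tool_rot: [2.395, 2.028, 0.002]
ft_force: [-3.4, 0.0, 15.3]
grip_width: 0.724
[ 0.12602005  0.79904402 -0.04893919] 80.49834323982314
```

```bash
python3 - <<'E'
from h import *
im,d,K,P=shot('wrist')
cv2.imwrite('pics/w12.png',cv2.resize(im[120:300,150:360],None,fx=3,fy=3,interpolation=2)[:,:,::-1])
E
```

```text
(no output)
```

View pics/w12.png

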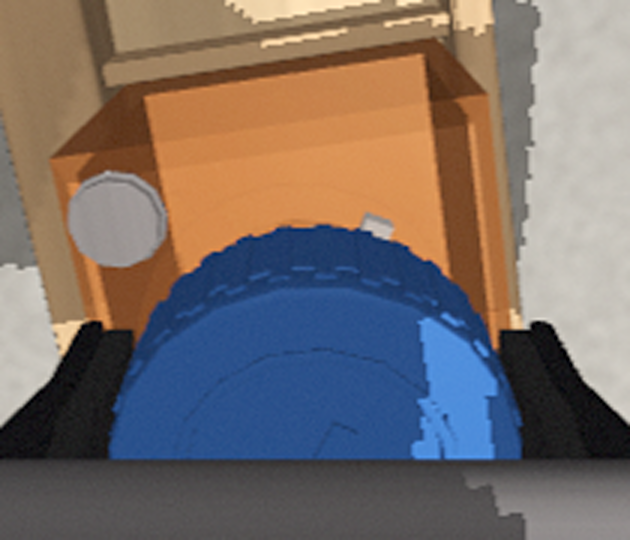

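```bash
python3 -m jog '[[[0.5,0,0,0,0.5],[0.5,0,0,0,0.5],[0.5,0,0,0,0]]]';python3 -c "
from h import *
s=get_state();t=T();print(s['torque'],np.degrees(np.arctan2(t[1,0],t[0,0])))"; python3 -m jog '[[[0.5,0,0,0,0.5],[0.5,0,0,0,0.5],[0.5,0,0,0,0.5],[0.5,0,0,0,0.5],[0.5,0,0,0,0]]]';python3 -c "
from h import *
s=get_state();t=T();print(s['torque'],np.degrees(np.arctan2(t[1,0],t[0,0])))
im,d,K,P=shot('wrist');c=im[140:240,200:340];h=cv2.cvtColor(c,cv2.COLOR_RGB2HSV)
m=((h[...,1]<50)&(h[...,2]>130)).astype(np.uint8)
n,l,st,ce=cv2.connectedComponentsWithStats(m)
for i in range(1,n):
  if 10<st[i,4]<400: print(ce[i]+[200,140],st[i,4])"
```

```text
time: 52.98
position: [0.5874, -0.1145, 0.1226]
tool_rot: [2.481, 1.921, 0.003]
ft_force: [-2.0, 0.1, 15.8]
grip_width: 0.723
[ 0.1304706   0.70046127 -0.00997261] 75.50645340774815
time: 53.6
position: [0.5878, -0.1146, 0.1228]
tool_rot: [2.639, 1.697, 0.005]
ft_force: [-1.5, 0.2, 14.5]
grip_width: 0.721
[ 0.1493278   0.49181937 -0.06008948] 65.49046061276353
[259.55357143 191.76785714] 56
```

```bash
python3 - <<'E'
from h import *
z=np.load('w1.npz');C=cloud(z['d'],z['K'],z['P'])
print('w1 tab',C[147:152,267:274,2].round(4).tolist())
im,d,K,P=shot('wrist');C=cloud(d,K,P);h=cv2.cvtColor(im,cv2.COLOR_RGB2HSV)
print('tcp',T()[:3,3])
print('tab now',C[188:196,255:265,2].round(4).tolist())
b=(h[...,0]>100)&(h[...,0]<130)&(h[...,1]>100)
for r in range(200,275,5):
    m=b[r,235:280];print(r,m.sum(),np.median(C[r,235:280][m],axis=0).round(4) if m.any() else '')
E
```

```text
w1 tab [[0.127, 0.1233, 0.1192, 0.1257, 0.1204, 0.1194, 0.118], [0.1323, 0.128, 0.1286, 0.1288, 0.1261, 0.1253, 0.1184], [0.137, 0.134, 0.1333, 0.1325, 0.1321, 0.1309, 0.128], [0.1404, 0.1409, 0.1394, 0.1375, 0.1395, 0.1363, 0.1337], [0.1464, 0.1449, 0.1408, 0.141, 0.1458, 0.1422, 0.1387]]
tcp [ 0.58782695 -0.1146069   0.12281382]
tab now [[0.1151, 0.101, 0.1025, 0.101, 0.102, 0.1016, 0.1023, 0.1028, 0.1021, 0.1027], [0.1167, 0.1161, 0.1162, 0.1162, 0.1157, 0.1158, 0.1154, 0.1161, 0.1161, 0.1157], [0.1175, 0.1185, 0.1187, 0.1179, 0.1186, 0.1172, 0.1176, 0.1181, 0.1164, 0.118], [0.1188, 0.119, 0.1197, 0.1185, 0.1203, 0.1195, 0.1204, 0.1191, 0.1191, 0.1185], [0.1185, 0.1195, 0.1196, 0.1193, 0.1192, 0.1197, 0.1201, 0.1198, 0.1191, 0.1182], [0.1201, 0.1194, 0.1189, 0.1181, 0.1186, 0.1192, 0.1183, 0.1182, 0.1198, 0.1191], [0.1193, 0.1195, 0.1194, 0.1194, 0.1189, 0.1196, 0.1192, 0.119, 0.1193, 0.1017], [0.1264, 0.1241, 0.1246, 0.125, 0.1257, 0.1256, 0.1201, 0.1199, 0.1188, 0.1021]]
200 44 [ 0.5994 -0.0887  0.1302]
205 45 [ 0.5996 -0.089   0.1366]
210 45 [ 0.5998 -0.0892  0.1429]
215 45 [ 0.599  -0.0898  0.1478]
220 45 [ 0.5981 -0.0918  0.1491]
225 45 [ 0.5972 -0.094   0.1491]
230 45 [ 0.5962 -0.0959  0.1492]
235 45 [ 0.5951 -0.0982  0.1491]
240 45 [ 0.5944 -0.0999  0.1499]
245 45 [ 0.5931 -0.1027  0.1489]
250 45 [ 0.5921 -0.1046  0.1488]
255 45 [ 0.591  -0.1074  0.1486]
260 45 [ 0.5905 -0.1094  0.1485]
265 45 [ 0.59   -0.1116  0.1486]
270 45 [ 0.588  -0.1141  0.1486]
```

```bash
python3 - <<'E'
from h import *
im,d,K,P=shot('wrist','w13.png');C=cloud(d,K,P);t=T()
p=onplane(259.6,191.8,.1195,K,P);q=p-np.array([.585,-.1145,0]);print(p,np.hypot(q[0],q[1]),np.degrees(np.arctan2(q[1],q[0])),np.degrees(np.arctan2(t[1,0],t[0,0])))
# shell top plane & centre fit
h=cv2.cvtColor(im,cv2.COLOR_RGB2HSV)
m=(h[...,0]>100)&(h[...,0]<130)&(h[...,1]>100)&(abs(C[...,2]-.149)<.004)&(np.hypot(C[...,0]-.585,C[...,1]+.1145)<.034)
X=C[m];A=np.c_[X[:,:2]-[.585,-.1145],np.ones(len(X))];k=np.linalg.lstsq(A,X[:,2],rcond=None)[0];print('top plane tilt/deg',np.degrees(k[:2]),'z',k[2],len(X))
z=np.load('w1.npz');C1=cloud(z['d'],z['K'],z['P']);m=(np.hypot(C1[...,0]-.5846,C1[...,1]+.1148)<.028)&(abs(C1[...,2]-.149)<.004)
X=C1[m];A=np.c_[X[:,:2]-[.585,-.1145],np.ones(len(X))];k=np.linalg.lstsq(A,X[:,2],rcond=None)[0];print('w1',np.degrees(k[:2]),k[2])
E
```

```text
[ 0.60099989 -0.08920396  0.1195    ] 0.02993136085793344 57.6864110287043 65.5041432492466
top plane tilt/deg [0.2839679  0.81820422] z 0.14840762777383518 9073
w1 [-0.16164555 -0.05405727] 0.14935860891101166
```

```bash
python3 -m jog '[[[0.5,0,0,-0.1,0],[0.5,0,0,-0.1,0],[0.5,0,0,0,0],[0.5,0,0,0,0]]]'; python3 -c "
from h import *
s=get_state();print(s['torque'])"; python3 -m jog '[[[0.5,0,0,-0.1,0],[0.5,0,0,-0.1,0],[0.5,0,0,0,0],[0.5,0,0,0,0]]]'; python3 -c "
from h import *
s=get_state();print(s['torque'])"
```

```text
time: 54.25
position: [0.5849, -0.1144, 0.1269]
tool_rot: [-2.641, -1.7, 0.002]
ft_force: [-0.5, 0.8, -1.5]
grip_width: 0.719
[-0.08346608 -0.0320938  -0.06764108]
time: 54.75
position: [0.5856, -0.1143, 0.1358]
tool_rot: [2.641, 1.7, -0.0]
ft_force: [-1.0, -0.3, -1.1]
grip_width: 0.722
[-0.02290828  0.05758644  0.01577662]
```

```bash
python3 -m jog '[[[0.5,-0.02,-0.035,0.15,0],[0.5,0,0,0.1,0],[0.5,0,0,0.05,0],[0.5,0,0,0.05,0],[0.5,0,0,0,0],[0.5,0,0,0,0]]]'; python3 -m jog '[[[0.5,0,0,0.04,0],[0.5,0,0,0,0],[0.5,0,0,0,0]]]';python3 -m jog '[[[0.5,0,0,0.04,0],[0.5,0,0,0,0],[0.5,0,0,0,0]]]';python3 -c "
from h import *
s=get_state();print(s['torque'])"
```

```text
time: 55.5
position: [0.5843, -0.1145, 0.1223]
tool_rot: [2.641, 1.7, 0.0]
ft_force: [-1.2, 0.1, 5.1]
grip_width: 0.718
time: 55.88
position: [0.5843, -0.1145, 0.1211]
tool_rot: [2.641, 1.7, 0.0]
ft_force: [-2.1, 0.1, 8.4]
grip_width: 0.726
time: 56.25
position: [0.5844, -0.1145, 0.1207]
tool_rot: [2.64, 1.7, -0.0]
ft_force: [-5.0, -0.2, 14.6]
grip_width: 0.726
[-0.16461013  1.13436391 -0.00984285]
```

```bash
for i in 1 2 3; do python3 -m jog '[[[0.5,0,0,0,-0.4],[0.5,0,0,0,-0.4],[0.5,0,0,0,-0.4]]]' | grep -E 'pos|ft'; done; python3 -c "
from h import *
s=get_state();t=T();print(s['torque'],np.degrees(np.arctan2(t[1,0],t[0,0])))"
```

```text
position: [0.5842, -0.1143, 0.1209]
ft_force: [-7.0, 0.7, 15.2]
position: [0.5839, -0.1142, 0.1208]
ft_force: [-7.1, 0.6, 16.6]
position: [0.5843, -0.1141, 0.1201]
ft_force: [-3.7, 0.4, 8.8]
[0.04372463 0.57957532 0.01122805] 83.61054673561148
```

The teeth had been standing crest on crest, and after the small turn back the shell is sinking. I press on.

```bash
python3 -m jog '[[[0.5,0,0,0.04,0],[0.5,0,0,0,0],[0.5,0,0,0,0]]]' | grep -E 'pos|ft';python3 -m jog '[[[0.5,0,0,0.04,0],[0.5,0,0,0,0],[0.5,0,0,0,0]]]'| grep -E 'pos|ft'
```

```text
position: [0.5844, -0.114, 0.1182]
ft_force: [-3.0, 1.1, 8.8]
position: [0.5844, -0.114, 0.1179]
ft_force: [-6.2, 0.7, 16.6]
```

```bash
python3 -m jog '[[[0.5,0,0,0.03,0],[0.5,0,0,0,0],[0.5,0,0,0,0]]]' | grep -E 'pos|ft'
```

```text
position: [0.5845, -0.114, 0.1178]
ft_force: [-8.6, 0.6, 24.2]
```

```bash
python3 -m jog '[[[0.5,0,0,-0.03,0.5],[0.5,0,0,0,1],[0.5,0,0,0,1],[0.5,0,0,0,1],[0.5,0,0,0,1],[0.5,0,0,0,1],[0.5,0,0,0,0.5],[0.5,0,0,0,0]]]' | grep -E 'pos|ft'; python3 -c "
from h import *
s=get_state();t=T();print(s['torque'],np.degrees(np.arctan2(t[1,0],t[0,0])))"; python3 -m jog '[[[0.5,0,0,0,1],[0.5,0,0,0,1],[0.5,0,0,0,1],[0.5,0,0,0,1],[0.5,0,0,0,0]]]' | grep -E 'pos|ft'; python3 -c "
from h import *
s=get_state();t=T();print(s['torque'],np.degrees(np.arctan2(t[1,0],t[0,0])))"
```

```text
position: [0.5864, -0.1145, 0.118]
ft_force: [-0.4, 0.3, 12.7]
[-0.13495241  0.1646759   0.05325513] 53.548185769458655
position: [0.5862, -0.1156, 0.118]
ft_force: [-0.6, -1.4, 12.0]
[-0.41074314  0.27013461  0.05581651] 33.47466506313046
```

```bash
python3 -m jog '[[[0.5,0,0,0.02,1],[0.5,0,0,0,1],[0.5,0,0,0,1],[0.5,0,0,0,0]]]' | grep -E 'pos|ft'; python3 -c "
from h import *
s=get_state();t=T();print(s['torque'],np.degrees(np.arctan2(t[1,0],t[0,0])))"; python3 -m jog '[[[0.5,0,0,0,1],[0.5,0,0,0,1],[0.5,0,0,0,0]]]' | grep -E 'pos|ft'; python3 - <<'E'
from h import *
s=get_state();t=T();print(s['torque'],np.degrees(np.arctan2(t[1,0],t[0,0])))
im,d,K,P=shot('wrist','w14.png');c=im[120:240,180:340];h=cv2.cvtColor(c,cv2.COLOR_RGB2HSV)
m=((h[...,1]<50)&(h[...,2]>110)).astype(np.uint8)
n,l,st,ce=cv2.connectedComponentsWithStats(m)
for i in range(1,n):
  if 10<st[i,4]<600:
    u,v=ce[i]+[180,120];p=onplane(u,v,.116,K,P);q=p-np.array([.585,-.1145,0]);print(u,v,st[i,4],p,np.hypot(q[0],q[1]),np.degrees(np.arctan2(q[1],q[0])))
E
```

```text
position: [0.5866, -0.1158, 0.118]
ft_force: [-2.1, -3.1, 15.2]
[-0.39424636  0.51760488  0.11650116] 18.477154521359697
position: [0.5882, -0.1155, 0.1177]
ft_force: [3.2, -2.6, 9.7]
[-0.54859456 -0.693013    0.90511158] 8.66258012574306
336.3445692883895 215.28089887640448 267 [ 0.61004466 -0.15451476  0.116     ] 0.047206103577752435 -57.95814886389612
271.2631578947368 197.76315789473682 38 [ 0.61439899 -0.11975045  0.116     ] 0.029864157532558073 -10.125864659169725
```

```bash
python3 -m jog '[[[0.5,0,0,0,-0.8],[0.5,0,0,-0.05,0],[0.5,0,0,-0.05,0],[0.5,0,0,-0.05,0],[0.5,0,0,0,0]]]' | grep -E 'pos|ft'; python3 -m jog '[[[1,0,0,0,0],[1,0,0,0,0],[1,0,0,0,0],[1,0,0,-0.5,0],[1,0,0,-1,0],[1,0,0,-1,0],[1,0,0,-0.6,0],[1,0,0,0,0],[1,0,0,0,0]]]'; python3 - <<'E'
from h import *
s=get_state();t=T();print(np.degrees(np.arctan2(t[1,0],t[0,0])))
im,d,K,P=shot('wrist','w15.png');C=cloud(d,K,P);h=cv2.cvtColor(im,cv2.COLOR_RGB2HSV)
m=((C[...,2]>.14)&(C[...,2]<.156)&(h[...,0]>100)&(h[...,0]<130)).astype(np.uint8)
c=max(cv2.findContours(m,0,1)[0],key=cv2.contourArea);(u,v),r=cv2.minEnclosingCircle(c);ctr=onplane(u,v,.1495,K,P);print('cap',ctr,np.median(C[m>0][:,2]))
w=((h[...,1]<50)&(h[...,2]>120)).astype(np.uint8)
n,l,st,ce=cv2.connectedComponentsWithStats(w)
for i in range(1,n):
  if st[i,4]<600:
    p=onplane(*ce[i],.1195,K,P);q=p-ctr
    if np.hypot(q[0],q[1])<.05:print(ce[i],st[i,4],p,np.hypot(q[0],q[1]),np.degrees(np.arctan2(q[1],q[0])))
E
```

```text
position: [0.5869, -0.1149, 0.1222]
ft_force: [5.2, -1.6, 6.1]
time: 62.8
position: [0.5835, -0.1143, 0.2442]
tool_rot: [3.123, 0.343, -0.001]
ft_force: [-0.0, -0.2, 0.2]
grip_width: 1.008
12.544730073313302
cap [ 0.58330005 -0.11516237  0.1495    ] 0.1492062696254866
[265.94680851 126.58865248] 282 [ 0.63171222 -0.11287794  0.1195    ] 0.04846603854180573 2.701616177434924
[265.66666667 149.13333333] 15 [ 0.61319613 -0.11693806  0.1195    ] 0.029948768169086516 -3.3991150889265263
[214.20472441 201.33858268] 127 [ 0.55758334 -0.08280329  0.1195    ] 0.04133351039762743 128.4751893864576
```

View pics/w15.png

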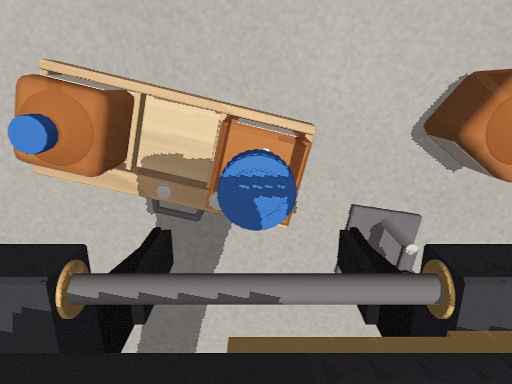

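Tab at −3.4° (−3.9° at the start) and cap top at 0.149 m: the cap is locked again. Next is the wand.

```bash
python3 -m jog '[[[0.6,-0.79,0.96,0,0],[0.6,-0.79,0.96,0,0],[0.6,-0.79,0.96,0,0],[0.6,-0.79,0.96,0,0],[0.6,0,0,0,0],[0.6,0,0,0,0]]]' | grep pos
python3 - <<'E'
from h import *
t=T();print(t[:3,3],np.degrees(np.arctan2(t[1,0],t[0,0])))
im,d,K,P=shot('wrist','w16.png');C=cloud(d,K,P)
m=((C[...,2]>.148)&(C[...,2]<.162)&(np.hypot(C[...,0]-.493,C[...,1]+.291)<.03)).astype(np.uint8)
c=max(cv2.findContours(m,0,1)[0],key=cv2.contourArea);(u,v),r=cv2.minEnclosingCircle(c)
p=onplane(u,v,.155,K,P);print(u,v,r*np.median(d[m>0])/K[0,0],np.median(C[m>0],axis=0),p,(t[:3,:3].T@(p-t[:3,3])/.04).round(3))
E
```

```text
position: [0.4937, -0.291, 0.2436]
[ 0.49368348 -0.29101291  0.24361148] 12.5438879522761
260.1628112792969 192.9688262939453 0.01111961851878547 [ 0.49492123 -0.29457684  0.15459397] [ 0.49515711 -0.29448096  0.155     ] [0.018 0.097 2.215]
```

View pics/w16.png

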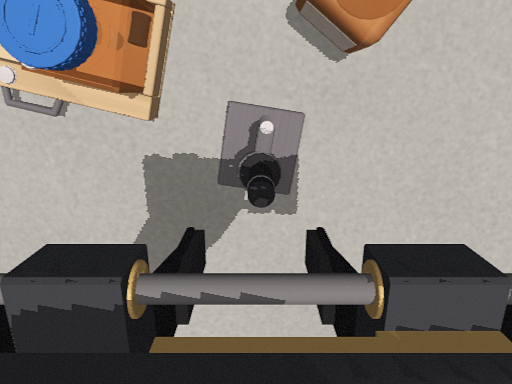

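```bash
python3 -m jog '[[[0.6,0.03,0.085,1,0],[0.6,0,0,1,0],[0.6,0,0,0.9,0],[0.6,0,0,0.56,0],[0.6,0,0,0,0],[0.05,0,0,0,0],[0.05,0,0,0,0],[0.05,0,0,0,0],[0.05,0,0,0,0],[0.05,0,0,0,0]]]' 25; python3 -c "
from h import *
s=get_state();t=T();print(s['position'],s['torque'],s['ft_force'],t[:3,2])"
```

```text
time: 64.9
position: [0.4961, -0.2951, 0.1067]
tool_rot: [3.122, 0.343, 0.001]
ft_force: [-0.7, 0.7, 2.2]
grip_width: 0.248
[ 0.4960821  -0.29505346  0.10672214] [ 0.10824667  0.14943754 -0.04794602] [-0.65215747  0.73447627  2.20694205] [ 6.19187762e-04 -6.41179132e-04 -9.99999603e-01]
```

```bash
python3 -m jog '[[[0.05,0,0,-0.4,0],[0.05,0,0,-0.9,0],[0.05,0,0,-0.9,0],[0.05,0,0,-0.9,0],[0.05,0,0,-0.75,0],[0.05,0,0,0,0],[0.05,0,0,0,0]]]'; python3 -m jog '[[[0.05,0.51,-0.97,0,0],[0.05,0.51,-0.97,0,0],[0.05,0.51,-0.97,0,0],[0.05,0.51,-0.97,0,0],[0.05,0.52,-0.97,0,0],[0.05,0,0,0,0],[0.05,0,0,0,0]]]'; python3 - <<'E'
from h import *
im,d,K,P=shot('wrist','w17.png');s=get_state();t=T();print(s['position'],s['ft_force'],np.degrees(np.arctan2(t[1,0],t[0,0])))
C=cloud(d,K,P);h=cv2.cvtColor(im,cv2.COLOR_RGB2HSV)
for n,z,c in(('btag',.106,(.555,-.084)),('ttag',.04,(.528,-.021))):
    m=(abs(C[...,2]-z)<.005)&(h[...,1]<60)&(np.hypot(C[...,0]-c[0],C[...,1]-c[1])<.02)
    if m.sum()>20:
        (u,v),r=cv2.minEnclosingCircle(np.argwhere(m)[:,::-1].astype(np.float32));print(n,m.sum(),u,v,r*np.median(d[m])/K[0,0],onplane(u,v,z,K,P))
E
```

```text
time: 65.78
position: [0.4953, -0.2946, 0.2594]
tool_rot: [-3.122, -0.343, 0.002]
ft_force: [0.4, 0.3, -1.3]
grip_width: 0.246
time: 66.65
position: [0.5529, -0.0839, 0.2588]
tool_rot: [3.123, 0.343, -0.004]
ft_force: [-0.0, -0.1, -0.8]
grip_width: 0.247
[ 0.55289839 -0.08472815  0.25900554] [ 0.18605508 -0.87887646 -0.69969598] 12.44318554709504
btag 243 256.5 172.5 0.008882374344860182 [ 0.55388321 -0.08507731  0.106     ]
ttag 195 197.2857208251953 167.92857360839844 0.009189701637027283 [ 0.52835142 -0.02139835  0.04      ]
```

View pics/w17.png

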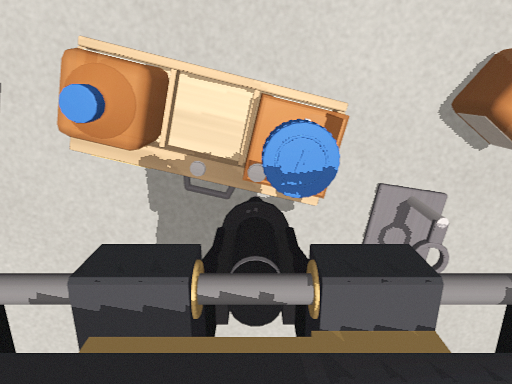

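```bash
python3 -m jog '[[[0.05,0.04,-0.02,0.5,0],[0.05,0,0,0.6,0],[0.05,0,0,0.4,0],[0.05,0,0,0.15,0],[0.05,0,0,0,0],[0.05,0,0,0,0]]]' | grep -E 'pos|ft';  python3 -m jog '[[[0.05,0,0,0.06,0],[0.05,0,0,0.04,0],[0.05,0,0,0,0],[0.05,0,0,0,0]]]' | grep -E 'pos|ft'
```

```text
position: [0.5556, -0.0821, 0.1949]
ft_force: [0.3, 0.1, -1.0]
position: [0.5551, -0.0821, 0.1902]
ft_force: [-0.1, -0.1, -1.2]
```

```bash
python3 -m jog '[[[0.05,-0.02,0.02,0.06,0],[0.05,0,0,0.04,0],[0.05,0,0,0,0],[0.05,0,0,0,0],[0.05,0,0,0,0]]]' | grep -E 'pos|ft'; python3 -m jog '[[[0.05,0,0,0.04,0],[0.05,0,0,0,0],[0.05,0,0,0,0],[0.05,0,0,0,0]]]' | grep -E 'pos|ft'; python3 - <<'E'
from h import *
print(get_state()['ft_force'])
im,d,K,P=shot('side');C=cloud(d,K,P)
u,v=proj([.555,-.084,.106],K,P).astype(int);print(u,v)
cv2.imwrite('pics/s18.png',cv2.resize(im[v-45:v+25,u-45:u+45],None,fx=7,fy=7,interpolation=2)[:,:,::-1])
E
```

```text
position: [0.5545, -0.0831, 0.1863]
ft_force: [-0.7, 0.1, 0.5]
position: [0.5545, -0.0831, 0.1846]
ft_force: [0.4, -0.0, 0.4]
[ 0.41389989 -0.01681118  0.36582263]
283 174
```

View pics/s18.png

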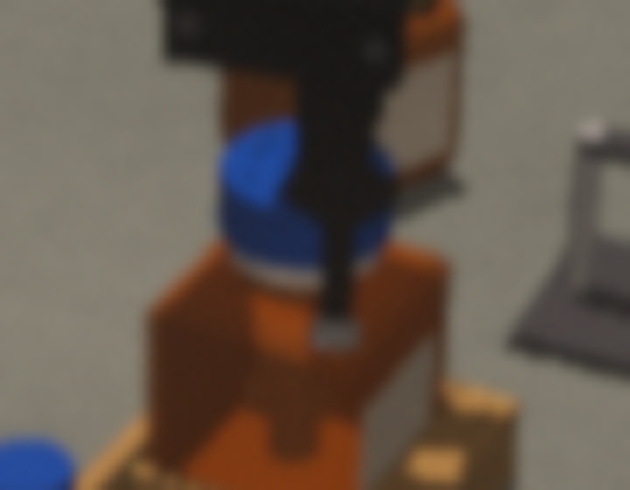

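The side crop shows the nose standing on the shoulder button at (335,330), clear of the cap, at about 1.5 N. Next is the tray button.

```bash
python3 -m jog '[[[0.05,0,0,0.02,0],[0.05,0,0,0,0],[0.05,0,0,0,0],[0.05,0,0,-0.3,0],[0.05,0,0,-0.6,0],[0.05,-0.14,-0.83,0,0],[0.05,-0.14,-0.84,0,0],[0.05,0,0,0.5,0],[0.05,0,0,0,0],[0.05,0,0,0,0]]]'; python3 -c "
from h import *
t=T();print(t[:3,3],np.degrees(np.arctan2(t[1,0],t[0,0])))"
```

```text
time: 70.38
position: [0.5292, -0.0207, 0.2003]
tool_rot: [3.123, 0.342, 0.0]
ft_force: [0.7, -0.3, -1.1]
grip_width: 0.248
[ 0.52923426 -0.0207457   0.20034048] 12.494771985825471
```

```bash
python3 -m jog '[[[0.05,0,0,0.6,0],[0.05,0,0,0.6,0],[0.05,0,0,0.5,0],[0.05,0,0,0.15,0],[0.05,0,0,0,0],[0.05,0,0,0,0]]]' | grep -E 'pos|ft'; python3 -m jog '[[[0.05,0,0,0.06,0],[0.05,0,0,0.06,0],[0.05,0,0,0,0],[0.05,0,0,0,0]]]' | grep -E 'pos|ft'; python3 -m jog '[[[0.05,0,0,0.05,0],[0.05,0,0,0,0],[0.05,0,0,0,0],[0.05,0,0,0,0]]]' | grep -E 'pos|ft'
```

```text
position: [0.5298, -0.0202, 0.1267]
ft_force: [0.8, -0.4, -1.1]
position: [0.5293, -0.0203, 0.1212]
ft_force: [-0.4, 0.4, 0.2]
position: [0.5292, -0.0203, 0.1191]
ft_force: [0.3, -1.7, 0.2]
```

```bash
python3 -m jog '[[[0.05,0,0,0.03,0],[0.05,0,0,0,0],[0.05,0,0,0,0],[0.05,0,0,0,0],[0.05,0,0,-0.5,0],[0.05,0,0,-1,0],[0.05,0,0,-1,0],[0.05,0,0,-1,0],[0.05,0,0,0,0]]]' | grep -E 'pos|ft'; python3 -m jog '[[[0.05,-0.33,0.93,0,0],[0.05,-0.33,0.93,0,0],[0.05,-0.33,0.93,0,0],[0.05,-0.33,0.93,0,0],[0.05,-0.33,0.93,0,0],[0.05,-0.33,0.93,0,0],[0.05,-0.33,0.93,0,0],[0.05,0,0,0,0],[0.05,0,0,0,0],[0.05,0,0,0,0]]]'; python3 - <<'E'
from h import *
t=T();print(t[:3,3],np.degrees(np.arctan2(t[1,0],t[0,0])))
dlt=t[:3,:3].T@(np.array([.4958,-.2950,.1067])-t[:3,3])/.04;print(dlt)
E
```

```text
position: [0.5306, -0.0196, 0.2619]
ft_force: [0.1, -1.1, -1.6]
time: 74.5
position: [0.4957, -0.2927, 0.2577]
tool_rot: [-3.122, -0.347, 0.0]
ft_force: [0.1, -0.9, -1.5]
grip_width: 0.246
[ 0.49572527 -0.29268781  0.25772092] 12.689682701313075
[-0.01034126  0.05908462  3.77548938]
```

```bash
python3 -m jog '[[[0.05,-0.01,0.055,0.6,0],[0.05,0,0,0.8,0],[0.05,0,0,0.5,0],[0.05,0,0,0,0],[0.05,0,0,0,0],[0.05,0,0,0,0]]]' | grep -E 'pos|ft'; python3 - <<'E'
from h import *
t=T();print(t[:3,3]);print(t[:3,:3].T@(np.array([.4958,-.2950,.1067])-t[:3,3])/.04)
E
```

```text
position: [0.4963, -0.297, 0.1832]
ft_force: [-0.2, 0.1, -1.9]
[ 0.49628604 -0.2970343   0.18317754]
[-0.00381858 -0.05575192  1.91183677]
```

```bash
python3 -m jog '[[[0.05,0,-0.05,0.05,0],[0.05,0,0,0,0],[0.05,0,0,0.4,0],[0.05,0,0,0.4,0],[0.05,0,0,0,0],[0.05,0,0,0,0]]]' | grep -E 'pos|ft'; python3 -m jog '[[[0.05,0,0,0.4,0],[0.05,0,0,0.3,0],[0.05,0,0,0,0],[0.05,0,0,0,0]]]' | grep -E 'pos|ft'; python3 - <<'E'
from h import *
t=T();print(t[:3,3]);print(t[:3,:3].T@(np.array([.4958,-.2950,.1067])-t[:3,3])/.04)
E
```

```text
position: [0.4951, -0.2947, 0.1475]
ft_force: [0.5, 0.5, -2.1]
position: [0.4951, -0.2948, 0.1198]
ft_force: [0.0, 0.3, -1.5]
[ 0.4951278  -0.2947875   0.11976763]
[0.01520638 0.00884074 0.32669266]
```

```bash
python3 -m jog '[[[0.05,0.015,0,0.15,0],[0.05,0,0,0.1,0],[0.05,0,0,0.06,0],[0.05,0,0,0,0],[0.05,0,0,0,0]]]' | grep -E 'pos|ft'; python3 -m jog '[[[0.05,0,0,0.02,0],[0.05,0,0,0,0],[0.05,0,0,0,0]]]' | grep -E 'pos|ft'
```

```text
position: [0.4957, -0.2947, 0.1075]
ft_force: [0.8, -0.3, -1.3]
position: [0.4957, -0.2948, 0.1067]
ft_force: [0.6, -0.4, 0.9]
```

```bash
python3 -m jog '[[[0.6,0,0,0,0],[0.6,0,0,0,0],[0.6,0,0,0,0],[0.6,0,0,0,0],[0.6,0,0,-0.5,0],[0.6,0,0,-1,0],[0.6,0,0,-1,0],[0.6,0,0,-1,0],[0.6,0,0,-0.3,0],[0.6,0,0,0,0]]]' | grep -E 'pos|ft'; python3 -m jog '[[[0.6,-1,0,0,0],[0.6,-1,0,0,0],[0.6,0,0,0,0],[0.6,0,0,0,0]]]'
python3 - <<'E'
from h import *
im,d,K,P=shot('top','topE.png');z=np.load('top0.npz');C=cloud(d,K,P);C0=cloud(z['d'],z['K'],z['P'])
for n,(x,y,r,lo,hi) in dict(wand=(.494,-.292,.03,.14,.17),cap=(.583,-.115,.045,.143,.156),stock=(.585,.071,.03,.125,.15),loose=(.665,-.335,.06,.11,.15),blue=(.598,.227,.03,.02,.05),hygro=(.645,.30,.08,.03,.12),brush=(.76,0.03,.12,.008,.05)).items():
    o=[]
    for c in(C0,C):
        m=(np.hypot(c[...,0]-x,c[...,1]-y)<r)&(c[...,2]>lo)&(c[...,2]<hi);o.append((int(m.sum()),np.median(c[m],axis=0).round(4).tolist() if m.any() else None))
    print(n,o)
m=(C[...,2]>.022)&(C[...,2]<.05);m[:212]=0;m[268:]=0;m[:,:135]=0;m[:,176:]=0;print('cans left px',m.sum())
E
```

```text
position: [0.496, -0.2948, 0.2596]
ft_force: [0.3, 0.6, -1.4]
time: 79.25
position: [0.4176, -0.3115, 0.2577]
tool_rot: [-3.122, -0.343, 0.001]
ft_force: [0.3, 0.6, 0.2]
grip_width: 0.6
wand [(56, [0.4943, -0.2942, 0.1532]), (56, [0.4942, -0.2936, 0.1532])]
cap [(376, [0.5833, -0.1158, 0.1482]), (373, [0.5818, -0.1159, 0.1483])]
stock [(97, [0.5864, 0.0705, 0.1344]), (97, [0.5861, 0.0705, 0.1343])]
loose [(152, [0.6775, -0.3457, 0.1283]), (153, [0.6777, -0.3457, 0.1283])]
blue [(5, [0.6193, 0.2454, 0.03]), (6, [0.6201, 0.2437, 0.0271])]
hygro [(141, [0.6699, 0.3229, 0.0627]), (140, [0.6702, 0.3228, 0.0628])]
brush [(552, [0.7775, 0.0493, 0.0166]), (549, [0.7773, 0.0488, 0.0166])]
cans left px 0
```

```bash
python3 -c "
from bench import job
print(job.close_job())"
```

```text
the job is handed in; nothing more can be done
None
```

The whole job was done in the order asked and handed in at about 79 s of the allowed 210 s; no verdict is given.

**What I did**
- I opened the cap and set it on the bench.
- All four canisters went into the bottle. One had been knocked aside in the dish, so I found it again and picked it up from its new place.
- I put the cap back and locked it.
- I touched the wand to the bottle's button and then the tray's button, at about 1.3–1.5 N each, and hung it back in its stand.

**Last checks**
- **Cap:** it turned to a firm stop at 0.9 N·m. The white tab read −3.4°, against −3.9° when first locked, and the cap top was at its starting height.
- **Dish:** no canisters were left.
- **Wand:** it was back within 1 mm of its first reading.
- **Other items:** the stock bottle, loose bottle, hygrometer and brush were within 1 mm of where they began. The blue look-alike read about 2 mm off sideways from only 5–6 pixels, and I never went near it.

**What went wrong or stayed uncertain**
- **Recapping:** on the first try the shell would not press down, probably because its teeth stood crest on crest. I turned it back a little under load and it engaged. For a moment the press reached 24 N, above the advised 12–20 N.
- **Canister in the neck:** before recapping, one canister's top stood near 0.108 m, reaching into the neck but about 22 mm below the rim.
- **Tray button:** I confirmed this touch only by force and position. I checked the bottle button by picture as well.

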